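Clear the fallen spice jar and turn the recipe binder's leaf

TASK

A spice jar has fallen over onto the open recipe binder. First stand it back up, cap on top, centred on the cork disc at the empty place in the spice tray behind the binder; then turn the binder's top divider leaf over its rings from the right side to the left so that it lies fully flat with its other face showing. Leave the second leaf beneath it lying on the right, do not upset or shift the other jars, the mug, the tin or the pepper mill, and let go of everything.

Things in the scene. Friction and masses are not known exactly. Their poses are not given: they have to be found in the camera images.
- binder: Grey ring binder lying open, fixed, place and yaw vary; origin under the middle of its spine; x along the spine (away from the robot at yaw 0), y to the left page. Covers 172 mm (x) by 256 mm (y) by 3 mm. On each a flat sheaf of cards, 148 mm in x, from 15 to 120 mm either side in y; the left sheaf's top is 16 mm above the worktop.
- binder_hinge (a point): Middle of the ring axis (the leaf's hinge line, along the binder's x), 18.5 mm above the worktop; axes as the binder's. Three steel rings of 12 mm radius stand round it at x = -55, 0 and 55 mm; their tops are 13 mm above it.
- top_leaf (a joint): Angle of the top leaf about the ring axis: 0 flat on the right (-y), pi/2 upright, pi flat on the left page (stop). Stiff brown board, 148 mm along the spine, 4 mm thick, from 9 to 124 mm off the axis, 60 g, grey tab on its outer edge. Starts at 0 to 0.3. Stiff rings: it stays at whatever angle it is left (0.07 N m friction, at the tab 0.5 N plus weight).
- top_leaf_tab (a point): Grip point of the top leaf's tab, mid-thickness, 140 mm from the ring axis, 35 mm from the binder's middle to +x. Tab: 30 mm wide along the spine, 5 mm thick, sticks out from 124 to 153 mm off the axis, past the covers: only worktop below. Axes turn with the leaf: the binder's at joint 0, turned by -q about the binder's x at joint q; -y points outward.
- under_leaf (a joint): Angle of the second leaf, which lies flat (0) under the top leaf on the right and has to stay there: same form, 3 mm thick, axis 5 mm lower.
- under_leaf_tab (a point): Tab of the second leaf: same size, 140 mm from its axis, 50 mm from the binder's middle to -x (the nearer tab to the robot). To be left alone.
- fallen_jar_center (a point): Centre of the fallen spice jar, half-way up its axis: cylinder 41 mm in diameter, 105 mm long, glass with a dark cap, 75 to 155 g, can roll. z runs along it from bottom to cap. Starts lying on the left page, cap roughly to binder +y, up to 65 degrees either way, sometimes past the page's edge. Upright in the tray its centre is 56.5 mm above the worktop.
- gap (a point): Centre of the cork disc (38 mm across, flush) that marks the empty place in the tray, on its floor, 4 mm above the worktop. Any of the four places may be the empty one.
- lane: Low wooden spice tray behind the binder, fixed, place and yaw vary; origin under its middle. 340 mm long (y), 68 mm wide (x, away from the robot). Floor 4 mm above the worktop; long rails 12 mm high, 58 mm apart inside; end rails 16 mm high. Four places at y = -120, -40, 40, 120 mm, three of them with standing jars.
- standing_jar_1: Standing spice jar in the tray, 41 mm in diameter, 105 mm tall; origin at its underside. To be left alone.
- standing_jar_2: Standing spice jar in the tray, same size; origin at its underside. To be left alone.
- standing_jar_3: Standing spice jar in the tray, same size; origin at its underside. To be left alone.
- mug: White mug, 82 x 114 x 91 mm high, left of the binder, a bystander; origin at its underside.
- tin: Food tin, 75 mm in diameter, 58 mm high, right of the binder, a bystander; origin at its underside.
- pepper_mill: Wooden pepper mill, 58 mm in diameter, 160 mm high, far left, a bystander; origin at its underside.
Things that resemble listed ones, but are neither listed nor needed, are in the scene too. Leave any orange look-alike of the part that bears fallen_jar_center alone.

How it is judged:
On the way, in this order (a step that is already met when the one before it is completed fails the run):
1. the fallen jar stands upright at the empty place of the tray, let go, while the top leaf has not been turned over yet (angle between fallen_jar_center's own z axis and vertical below 0.1 rad and horizontal distance between fallen_jar_center and gap below 0.015 m and height (world z) of fallen_jar_center below 0.06 m and contact force between the fingers and fallen_jar below 0.1 N and value of joint top_leaf below 1.5 rad), for 0.2 s.
2. the top leaf lies flat on the left page (value of joint top_leaf above 3 rad), for 0.2 s.
At the end, for the whole second after the job is handed in: The top leaf lies flat on the left page (within 8 degrees), the second leaf still lies flat on the right (within 7 degrees), and the formerly fallen jar stands upright (within 6 degrees) on the tray's floor, cap on top, its axis within 15 mm of the cork disc's centre; the leaf is at rest (value of joint top_leaf above 3 rad and value of joint under_leaf below 0.12 rad and angle between fallen_jar_center's own z axis and vertical below 0.1 rad and horizontal distance between fallen_jar_center and gap below 0.015 m and height (world z) of fallen_jar_center between 0.053 and 0.06 m and velocity of joint top_leaf below 0.05 rad/s); the robot touches nothing.
It fails at once if a standing jar is tipped or shifted by more than 15 mm (distance of any of standing_jar_1, standing_jar_2, standing_jar_3 from where it was at the start of the episode above 0.015 m or angle between any of standing_jar_1, standing_jar_2, standing_jar_3's own z axis and vertical above 0.3 rad).
It fails at once if the mug, the tin or the pepper mill is shifted by more than 15 mm (distance of any of mug, tin, pepper_mill from where it was at the start of the episode above 0.015 m).
It fails at once if the second leaf is lifted by more than 20 degrees (value of joint under_leaf above 0.35 rad).
It also fails if it takes over 67 s, if anything falls off the work surface, if the arm or the gripper's body presses on something with over 40 N, if the wrist force passes 120 N, or if a joint passes its speed limit or range.

ROBOT

A 6-joint arm with a two-finger parallel gripper is mounted at the origin on a cart in front of the work surface, level with it; the furniture and walls round the work are solid. World frame = base frame: x ahead of the robot, y to its left, z up, the work surface at z = 0. Lengths are in m, angles in rad, forces in N, time in s.
With the tool pointing down it reaches from about 0.275 to 0.725 m from the base axis. Payload 5.6 kg.
Tool frame: the origin (TCP) lies at the very end of the fingers, on their centre line; the grasp point (between the pads) lies arm.tcp_to_grasp behind it (arm.tcp_to_grasp is the distance from the TCP to the grasp point, in m); z points along the fingers, y is the direction in which the jaws open and shut (so a half turn about z gives the same grasp; the last joint's range is limited). The gripper opens to 85 mm and grips with 20 to 120 N. Pads are 22 mm wide; open, the fingers measure 114 mm over their backs; the gripper's body (76 mm by 85 mm) begins 54 mm behind the grasp point. The pads swing forward as they close: fully open they stand 13 mm farther back than shut.
Start: joints at [1.635, 0.255, 0.108, 0, -1.424, -0.285], TCP at [0.12, 0.537, 0.231] pointing down, gripper open.
Joint ranges: [-2.95, 2.95], [-1.21, 1.97], [-1.09, 1.5], [-2.87, 1.71], [-2.94, -0.07], [-3.05, 3.05]. Speed limits (rad/s): [2.57, 2.57, 3.14, 3.14, 3.14, 3.14].

INTERFACE

Orientations are given as a 3x3 rotation matrix whose columns are the frame's x, y, z axes.
In Python, from station import arm, optics gives the robot as it stands.
- The arm moves only by the tool jog_arm, never from a script. Its argument "commands" is a list of rows, each a list of 7 numbers: the turn, a rotation vector about the tool's x, y, z in rad, then the shift along the tool's x, y, z in m, then the closure, from -1 (fully open) to 1 (shut). A call has 1 to 5 rows; each row is the pose to reach, as a shift and turn from the pose commanded when the call began, along the tool's axes at that moment; what a row does not reach only later rows make up. A row lasts 1/12 s, in which the tool goes at most 41.7 mm and 7.16 degrees, less where a joint would pass 70% of its speed; a pose out of reach is approached as far as the arm can. A call with a gripper value outside its range is refused whole. The fingers move at their own pace and stop on an object; "force" is the grip in N (left out, the last holds). Time passes only in rows, so rows that repeat a pose let the fingers close. It gives the time, the measured TCP pose, the force and the opening at its end, in the units of the state.
- arm.sense(): the state, without advancing time (a new reading comes with each control period).
- optics.capture(name): name is "scene" or "top" or "wrist"; returns a dict with "image" (480x640x3 uint8, red, green, blue), "depth" (480x640 float32, m along the optical axis (not along the pixel's ray), 0 where there is no reading), "intrinsics" (3x3 intrinsics, pixels), "distortion" ([k1, k2, p1, p2, k3] as OpenCV has them; the pictures are not rectified), "rvec" (rotation vector, rad) and "tvec" (3), from world to camera coordinates, as OpenCV has them; the wrist camera has in their place "hand_eye" (4x4, takes a point from camera to tool coordinates, whose origin is the TCP and whose axes are the flange's). Camera axes: x right, y down, z forward; pixel columns grow to the right and rows downward; lengths in m; the calibration is good to about 2 mm. A picture is of the moment at which its call begins: read the wrist's pose just before it.
- arm.job_done(): hands the job in, once; it reports no verdict.
The state is a dict: "time_s": time; "q": joint angles; "qvel": joint speeds; "tau": joint torques, N m; "ee_pos": TCP position; "tool_rot": TCP orientation; "ft_force": force on the tool from outside, world axes, zero at the start; "wrist_torque": the same for the moment, N m; "gripper_width": opening from 0.0 (shut) to 1.0 (fully open).
Only numpy, scipy, OpenCV 4.12 (cv2) and the standard library are available. Lean on these libraries where they do the work, as an engineer would, in place of code of your own. Each camera call takes 0.05 s, during which the arm holds its last target.

## Working session

There is one attempt and no reset: what is moved stays moved. The work goes in short steps, Python scripts to look and compute and a tool call to move; the robot and the scene stay as the last step left them, time stands still between calls to the robot, and variables do not carry over. Pictures are saved under pics/ and viewed, and the job is handed in when it is done.

Besides the shell and the picture viewer there is one more tool, called after "Request:" as a command line: name --pt "numbers of a row" for each row, then --argument value for the rest. jog_arm: Moves the arm, as the interface text tells. Its arguments: {"type":"object","properties":{"commands":{"type":"array"},"force":{"type":"number"}},"required":["commands"]}

```bash
ls; mkdir -p pics
cat > h.py <<'E'
import numpy as np, cv2
from station import arm, optics
def snap(n, f=None):
    s=arm.sense(); c=optics.capture(n)
    if f: cv2.imwrite('pics/'+f, c['image'][:,:,::-1])
    if n=='wrist':
        T=np.eye(4);T[:3,:3]=np.array(s['tool_rot']);T[:3,3]=s['ee_pos']
        c['Twc']=T@np.array(c['hand_eye'])
    else:
        R=cv2.Rodrigues(np.array(c['rvec'],float))[0];T=np.eye(4);T[:3,:3]=R.T;T[:3,3]=-R.T@np.array(c['tvec'],float).ravel();c['Twc']=T
    return c
def ray(c,uv):
    uv=np.array(uv,float).reshape(-1,1,2)
    p=cv2.undistortPoints(uv,np.array(c['intrinsics'],float),np.array(c['distortion'],float)).reshape(-1,2)
    d=np.c_[p,np.ones(len(p))]
    return c['Twc'][:3,3], d@c['Twc'][:3,:3].T
def onplane(c,uv,z):
    o,d=ray(c,uv); return o+d*((z-o[2])/d[:,2])[:,None]
def bydepth(c,uv):
    o,d=ray(c,uv); uv=np.array(uv,int).reshape(-1,2); return o+d*c['depth'][uv[:,1],uv[:,0]][:,None]
def cloud(c):
    v,u=np.mgrid[0:480,0:640]; uv=np.c_[u.ravel(),v.ravel()]
    P=bydepth(c,uv).reshape(480,640,3); P[c['depth']==0]=np.nan
    return P
E
python3 - <<'E'
from h import *
for n in ['scene','top','wrist']:
    c=snap(n,n+'0.png'); print(n,c['Twc'].round(3).tolist(),(c['depth']>0).mean())
s=arm.sense();print(s, arm.tcp_to_grasp)
E
```

```text
pics
scene [[0.817, -0.444, 0.367, -0.066], [-0.576, -0.643, 0.504, -0.787], [0.012, -0.623, -0.782, 1.291], [0.0, 0.0, 0.0, 1.0]] 0.9432063802083334
top [[-0.021, -0.983, 0.18, 0.303], [-1.0, 0.022, 0.004, 0.004], [-0.008, -0.18, -0.984, 1.334], [0.0, 0.0, 0.0, 1.0]] 0.9959016927083333
wrist [[-0.219, -0.939, -0.267, 0.189], [-0.976, 0.211, 0.058, 0.52], [0.002, 0.273, -0.962, 0.375], [0.0, 0.0, 0.0, 1.0]] 0.9960026041666666
{'time_s': 0.15, 'q': array([ 1.63460994e+00,  2.55629707e-01,  1.07290612e-01, -3.02936120e-04,
       -1.42389013e+00, -2.84610229e-01]), 'qvel': array([ 0.0003981 , -0.00153031,  0.00309203,  0.00233896, -0.00053676,
       -0.00175533]), 'tau': array([-1.50761014e-03, -3.86945093e+01,  2.38078612e+01,  5.36666706e+00,
       -4.59484450e-03, -1.93583517e-06]), 'ee_pos': array([0.12033643, 0.53629954, 0.23059709]), 'tool_rot': array([[ 9.75713546e-01, -2.19050297e-01, -2.07687362e-04],
       [-2.19050366e-01, -9.75712477e-01, -1.44908281e-03],
       [ 1.14778869e-04,  1.45938372e-03, -9.99998929e-01]]), 'ft_force': array([-0.75612498, -0.42020899,  0.32377404]), 'wrist_torque': array([-0.01379775,  0.00524304, -0.00095018]), 'gripper_width': 0.9958887026352676} 0.0187
```

View pics/top0.png

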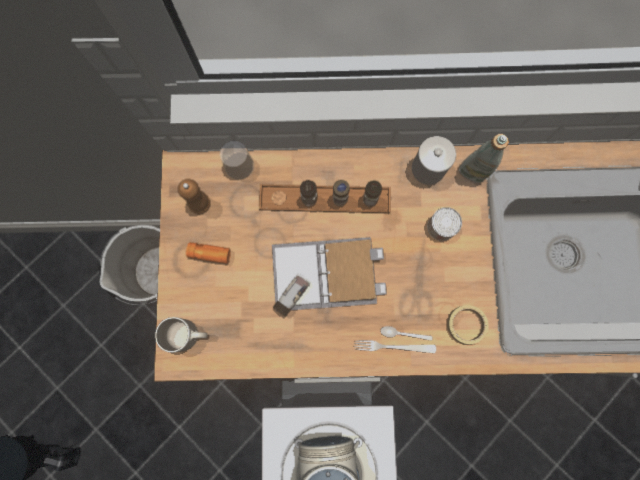

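View pics/scene0.png

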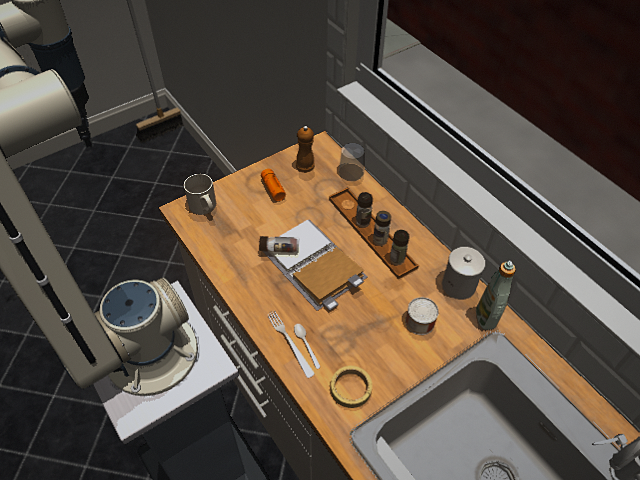

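Run:
```python
from h import *
c=snap('top'); im=c['image'][:,:,::-1]
a=cv2.resize(im[230:320,260:395],None,fx=5,fy=5,interpolation=cv2.INTER_CUBIC)
cv2.imwrite('pics/c1.png',a)
a=cv2.resize(im[175:220,250:400],None,fx=5,fy=5,interpolation=cv2.INTER_CUBIC)
cv2.imwrite('pics/c2.png',a)
P=cloud(c)
np.save('Ptop.npy',P)
for uv in [(300,282),(292,295),(283,306),(278,198),(350,270),(378,255),(381,290),(322,270),(300,260),(308,190)]:
    print(uv,P[uv[1],uv[0]].round(4))
```

```text
(300, 282) [0.4484 0.058  0.0585]
(292, 295) [0.4175 0.078  0.0554]
(283, 306) [0.3911 0.0997 0.0595]
(278, 198) [0.6762 0.1146 0.0045]
(350, 270) [ 0.4794 -0.0662  0.0275]
(378, 255) [ 0.5139 -0.1364  0.0392]
(381, 290) [ 0.429  -0.143   0.0139]
(322, 270) [0.484  0.0038 0.0049]
(300, 260) [0.5092 0.059  0.0161]
(308, 190) [0.6653 0.0334 0.1082]
```

View pics/c1.png

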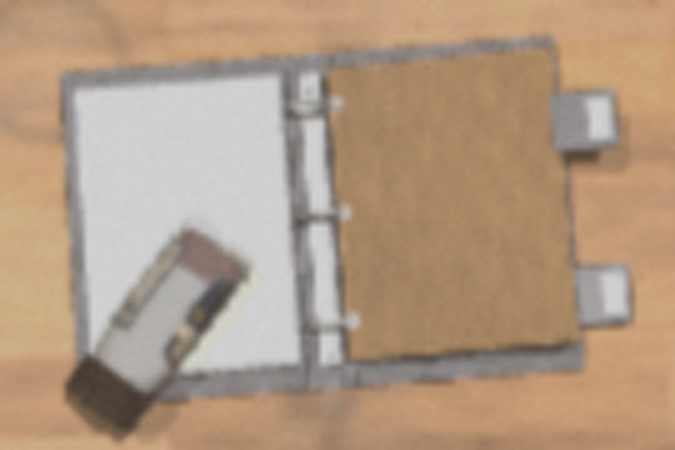

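View pics/c2.png

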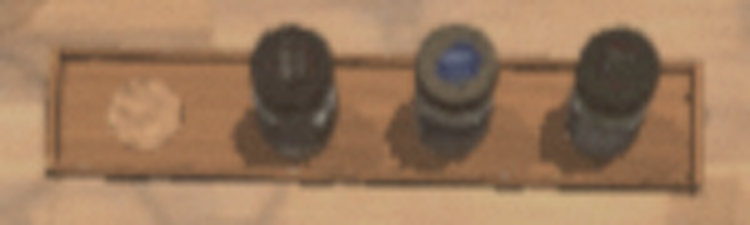

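Run:
```python
from h import *
print([a for a in dir(arm) if a[0]!='_'],[a for a in dir(optics) if a[0]!='_'])
P=np.load('Ptop.npy'); c=snap('top'); im=c['image']
s=snap('scene'); print(onplane(c,[(279.2,197.6)],0.004))
# jar cloud: z>0.03 within region
m=(P[:,:,2]>0.03)&(P[:,:,2]<0.07)&(P[:,:,1]>0.0)&(P[:,:,1]<0.16)&(P[:,:,0]>0.3)&(P[:,:,0]<0.53)
m=cv2.morphologyEx(m.astype(np.uint8),cv2.MORPH_OPEN,np.ones((3,3)))
Q=P[m>0]; print(len(Q))
q=Q[:,:2].mean(0); u,sv,vt=np.linalg.svd(Q[:,:2]-q); print(q,vt)
r=cv2.minAreaRect(Q[:,:2].astype(np.float32)); print(r, np.percentile(Q[:,2],[5,50,90,97]))
for z in (0.03,0.04,0.045,0.05):
    k=Q[Q[:,2]>z]; print(z,cv2.minAreaRect(k[:,:2].astype(np.float32)))
cs,cP=s,cloud(s)
m=(cP[:,:,2]>0.03)&(cP[:,:,2]<0.07)&(cP[:,:,1]>0.0)&(cP[:,:,1]<0.16)&(cP[:,:,0]>0.3)&(cP[:,:,0]<0.53)
m=cv2.morphologyEx(m.astype(np.uint8),cv2.MORPH_OPEN,np.ones((3,3)));Q=cP[m>0]
for z in (0.03,0.045,0.05):
    k=Q[Q[:,2]>z]; print('sc',z,cv2.minAreaRect(k[:,:2].astype(np.float32)))
cv2.imwrite('pics/s1.png',cv2.resize(s['image'][180:320,230:430,::-1],None,fx=4,fy=4,interpolation=cv2.INTER_CUBIC))
# scene cork
h=cv2.cvtColor(s['image'],cv2.COLOR_RGB2HSV)
```

```text
['PlanningError', 'job_done', 'sense', 'tcp_to_grasp'] ['capture']
[[0.67729719 0.11148604 0.004     ]]
701
[0.41898781 0.07893206] [[-0.79233421  0.61008729]
 [-0.61008729 -0.79233421]]
((0.4195069968700409, 0.07998225092887878), (0.04119793325662613, 0.10451165586709976), 52.71980285644531) [0.04092767 0.05232573 0.05692334 0.05883834]
0.03 ((0.4195069968700409, 0.07998225092887878), (0.04119793325662613, 0.10451165586709976), 52.71980285644531)
0.04 ((0.4194084405899048, 0.07981011271476746), (0.039704810827970505, 0.10453667491674423), 52.535484313964844)
0.045 ((0.4196251332759857, 0.08001905679702759), (0.03932978957891464, 0.10457606613636017), 52.22743225097656)
0.05 ((0.41943275928497314, 0.07938052713871002), (0.03352397680282593, 0.10408127307891846), 54.180233001708984)
sc 0.03 ((0.41941162943840027, 0.08014755696058273), (0.04411274194717407, 0.10637570917606354), 49.89704132080078)
sc 0.045 ((0.4181094765663147, 0.07888594269752502), (0.04070485010743141, 0.10591515898704529), 50.058746337890625)
sc 0.05 ((0.4180910289287567, 0.07869081199169159), (0.03626979514956474, 0.1049189493060112), 52.1833381652832)
```

View pics/s1.png

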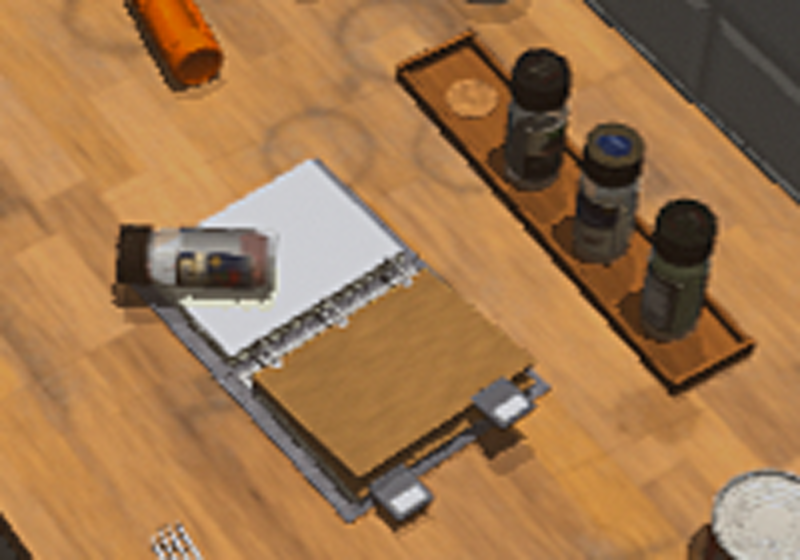

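```bash
cat >> h.py <<'E'
from scipy.spatial.transform import Rotation as Ro
def R_yz(y,z):
    z=np.array(z,float);z/=np.linalg.norm(z);y=np.array(y,float);y-=z*(y@z);y/=np.linalg.norm(y)
    return np.c_[np.cross(y,z),y,z]
def rel(R,g,isgrasp=True):
    "g: grasp point target (world)"
    s=arm.sense();R0=Ro.from_matrix(np.array(s['tool_rot'])).as_matrix()
    tcp=np.array(g)+(R[:,2]*arm.tcp_to_grasp if isgrasp else 0)
    rv=Ro.from_matrix(R0.T@R).as_rotvec(); sh=R0.T@(tcp-s['ee_pos'])
    print('t',round(s['time_s'],2),'turn',rv.round(3),'|deg|',np.degrees(np.linalg.norm(rv)).round(1),'shift',sh.round(4),'tcp',tcp.round(4),'q',np.array(s['q']).round(2),'w',round(s['gripper_width'],2),'F',np.array(s['ft_force']).round(1))
    return rv,sh
A=np.array([-.793,.609,0.])
J=np.array([.609,.793,0.])
def pickR(phi=40):
    f=np.radians(phi); return R_yz(-J,np.cos(f)*np.array([0,0,-1])-np.sin(f)*A)
def placeR(psi,phi=40):
    f=np.radians(phi);p=np.radians(psi); h=np.array([np.cos(p),np.sin(p),0])
    return R_yz(-np.array([-h[1],h[0],0]),h*np.cos(f)-np.array([0,0,np.sin(f)]))
C=np.array([.411,.0856,.0365])
E
python3 - <<'E'
from h import *
R=pickR(); print(R.round(3)); rel(R,C-R[:,2]*0.09)
s=snap('scene');print(onplane(s,[(347.5,204.5)],.004))
E
```

```text
[[ 0.608 -0.609  0.51 ]
 [-0.467 -0.793 -0.391]
 [ 0.643  0.    -0.766]]
t 0.3 turn [-0.151  0.687  0.416] |deg| 46.8 shift [0.3407 0.3569 0.1401] tcp [0.3747 0.1135 0.0911] q [ 1.63  0.26  0.11 -0.   -1.42 -0.28] w 1.0 F [-0.  -0.3 -0.2]
[[0.67667834 0.11499017 0.004     ]]
```

Request:
jog_arm --pt "0 0 0 0.028 0.029 0 -1" --pt "0 0 0 0.056 0.058 0 -1" --pt "0 0 0 0.084 0.087 0 -1" --pt "0 0 0 0.112 0.116 0 -1" --pt "0 0 0 0.14 0.145 0 -1" --force 30

```text
time_s: 0.77
ee_pos: [0.2258, 0.3627, 0.2313]
tool_rot: [[0.976, -0.218, 0.0], [-0.218, -0.976, 0.0], [0.0, -0.0, -1.0]]
ft_force: [1.6, 0.4, 0.5]
gripper_width: 0.996
```

Request:
jog_arm --pt "-0.02 0.1 0.06 0.028 0.029 0.0 -1" --pt "-0.04 0.2 0.12 0.056 0.058 0.01 -1" --pt "-0.06 0.3 0.18 0.084 0.087 0.02 -1" --pt "-0.08 0.4 0.24 0.112 0.116 0.03 -1" --pt "-0.1 0.48 0.3 0.14 0.145 0.04 -1"

```text
time_s: 1.18
ee_pos: [0.3307, 0.191, 0.1913]
tool_rot: [[0.764, -0.509, 0.397], [-0.44, -0.861, -0.257], [0.472, 0.022, -0.881]]
ft_force: [1.1, -0.2, -0.7]
gripper_width: 1.002
```

Run:
```python
from h import *
R=pickR(); rel(R,C-R[:,2]*0.07)
```

```text
t 1.18 turn [-0.05   0.204  0.113] |deg| 13.7 shift [0.0243 0.0433 0.1452] tcp [0.3848 0.1057 0.0758] q [ 1.4  -0.13 -0.69  0.47 -1.25 -0.57] w 1.0 F [ 1.1 -0.2 -0.7]
```

Request:
jog_arm --pt "-0.02 0.07 0.04 0.008 0.015 0.03 -1" --pt "-0.04 0.14 0.08 0.016 0.03 0.06 -1" --pt "-0.05 0.204 0.113 0.0243 0.0433 0.09 -1" --pt "-0.05 0.204 0.113 0.0243 0.0433 0.12 -1" --pt "-0.05 0.204 0.113 0.0243 0.0433 0.145 -1"

```text
time_s: 1.6
ee_pos: [0.3836, 0.1075, 0.0744]
tool_rot: [[0.611, -0.61, 0.504], [-0.469, -0.793, -0.39], [0.637, 0.002, -0.771]]
ft_force: [-31.7, -59.2, -37.3]
gripper_width: 1.003
```

Run:
```python
from h import *
R=pickR(); rel(R,C); snap('wrist','w1.png')
```

```text
t 1.6 turn [0.002 0.007 0.001] |deg| 0.4 shift [0.003  0.0005 0.0703] tcp [0.4205 0.0783 0.0222] q [ 1.19  0.06 -1.09  0.91 -0.89 -1.03] w 1.0 F [-31.7 -59.2 -37.3]
```

View pics/w1.png

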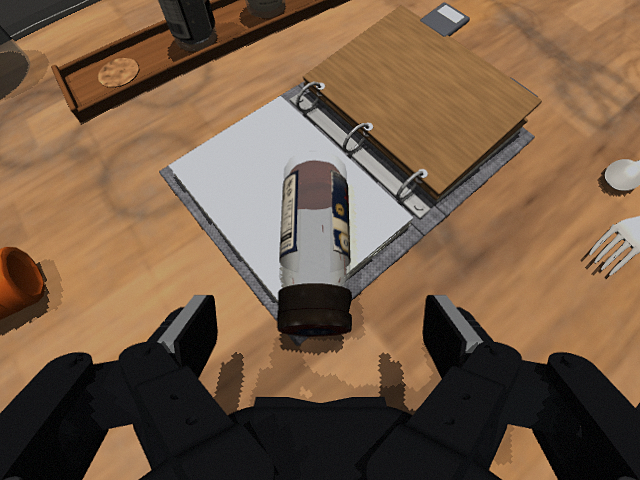

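Run:
```python
from h import *
s=arm.sense();print(s['ft_force'],s['qvel'],s['q'],s['tau']); snap('scene','s2.png'); snap('top','t2.png')
s=arm.sense();print(s['time_s'],s['ft_force'],s['wrist_torque'],s['qvel'])
```

```text
[-1.75191041  6.25404913 -1.08949653] [ 0.07601273 -0.06280735  0.01195366 -0.15119787 -0.18867021  0.12885045] [ 1.18733835  0.0605916  -1.08735307  0.91479153 -0.88513782 -1.03545349] [ -2.05063082 -25.27257442   6.28517345   0.4679611   -2.88355082
   0.30398148]
1.75 [-0.15865482  0.12635983 -0.24356884] [ 1.05825276  1.54888162 -0.02112759] [ 0.04310667 -0.03965392 -0.01067698 -0.04184108 -0.03894656  0.01790499]
```

View pics/s2.png

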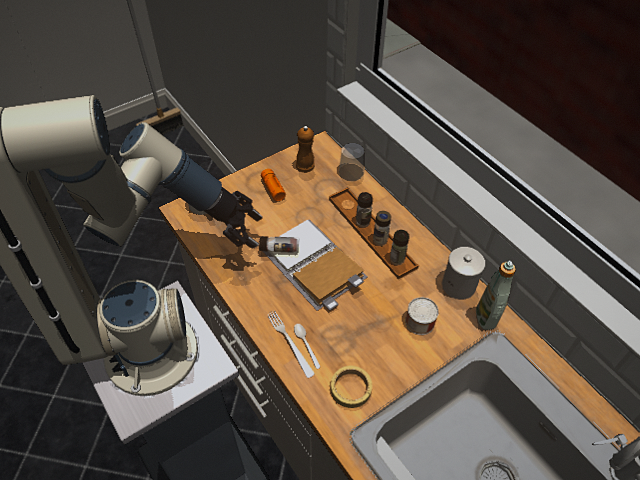

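View pics/t2.png

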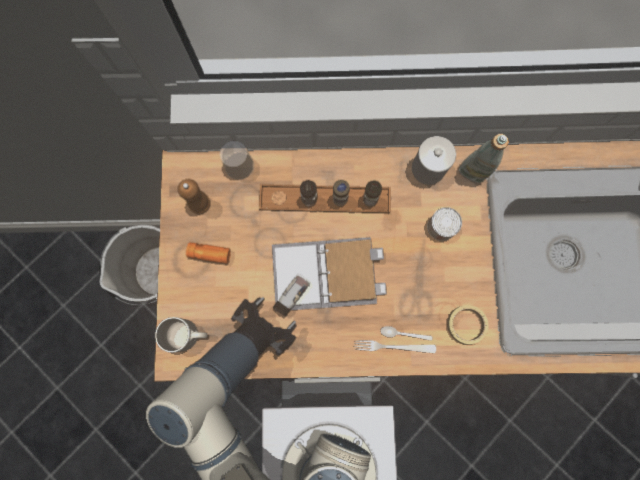

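Request:
jog_arm --pt "0 0.003 0 0.001 0 0.015 -1" --pt "0 0.006 0 0.003 0.0005 0.03 -1" --pt "0 0.006 0 0.003 0.0005 0.045 -1" --pt "0 0.006 0 0.003 0.0005 0.06 -1" --pt "0 0.006 0 0.003 0.0005 0.07 -1"

```text
time_s: 2.17
ee_pos: [0.4344, 0.0956, 0.0394]
tool_rot: [[0.614, -0.621, 0.487], [-0.468, -0.783, -0.409], [0.636, 0.023, -0.772]]
ft_force: [-0.8, -0.1, 1.2]
gripper_width: 1.001
```

Run:
```python
from h import *
R=pickR(); rel(R,C); snap('wrist','w2.png')
```

```text
t 2.17 turn [0.028 0.009 0.003] |deg| 1.7 shift [-0.0114  0.0218  0.0136] tcp [0.4205 0.0783 0.0222] q [ 0.92  0.19 -1.09  1.19 -0.75 -1.09] w 1.0 F [-0.8 -0.1  1.2]
```

View pics/w2.png

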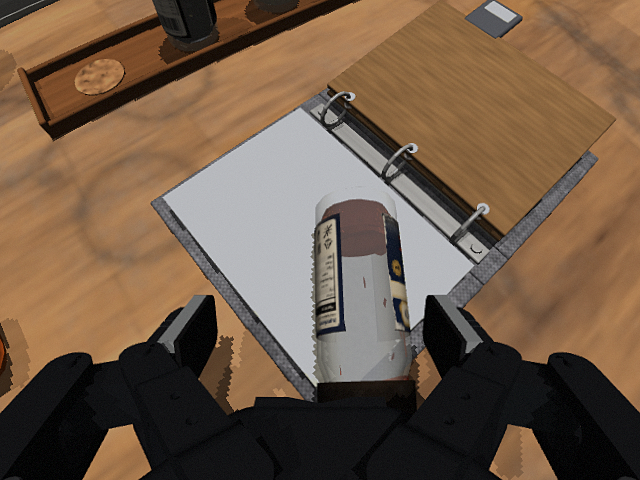

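```bash
cat > kin.py <<'E'
import numpy as np, itertools
from scipy.spatial.transform import Rotation as Ro
from scipy.optimize import least_squares
rx=lambda a:Ro.from_euler('x',a).as_matrix()
ry=lambda a:Ro.from_euler('y',a).as_matrix()
rz=lambda a:Ro.from_euler('z',a).as_matrix()
def fk(q,p,s,t):
    z1,a2,a3,d4,o,d6=p
    # base: zero config: upper arm up, forearm horizontal along +x(arm plane), tool along +x
    R1=rz(q[0]); R2=R1@ry(s[0]*q[1]); R3=R2@ry(s[1]*q[2]) ; R4=R3@rx(s[2]*q[3]); R5=R4@ry(s[3]*q[4]); R6=R5@rx(s[4]*q[5])
    P=np.array([0,0,z1])+R2@[0,0,a2]+R3@[d4,0,a3]+R5@[0,o,0]+R6@[d6,0,0]
    Rt=R6@t
    return P,Rt
E
cat > fit.py <<'E'
from kin import *
D=[([1.63460994,.255629707,.107290612,-.000303,-1.42389013,-.28461],[.12033643,.53629954,.23059709],
 [[.9757,-.21905,-.0002],[-.21905,-.9757,-.0014],[.0001,.0015,-1]]),
([1.4,-.13,-.69,.47,-1.25,-.57],[.3307,.191,.1913],[[.764,-.509,.397],[-.44,-.861,-.257],[.472,.022,-.881]]),
([1.19,.06,-1.09,.91,-.89,-1.03],[.3836,.1075,.0744],[[.611,-.61,.504],[-.469,-.793,-.39],[.637,.002,-.771]]),
([.92,.19,-1.09,1.19,-.75,-1.09],[.4344,.0956,.0394],[[.614,-.621,.487],[-.468,-.783,-.409],[.636,.023,-.772]])]
best=[]
import sys
for s in itertools.product([1,-1],repeat=5):
    # tool offset t from first sample
    _,R=fk(D[0][0],[0]*6,s,np.eye(3)); t=R.T@np.array(D[0][2])
    eo=sum(np.linalg.norm(fk(q,[0]*6,s,t)[1]-np.array(Rm)) for q,_,Rm in D)
    f=lambda p: np.concatenate([fk(q,p,s,t)[0]-x for q,x,_ in D])
    r=least_squares(f,[.2,.4,0,.4,.13,.3])
    best.append((eo,np.abs(r.fun).max(),s,r.x.round(4),t.round(2).tolist()))
best.sort(key=lambda b:b[0])
for b in best[:4]: print(b)
E
python3 fit.py
```

```text
(np.float64(0.03545846149956939), np.float64(0.0017379709918055111), (1, -1, -1, -1, -1), array([ 0.1501,  0.5199,  0.    ,  0.4009, -0.1549,  0.362 ]), [[0.0, -0.0, 1.0], [-1.0, 0.0, 0.0], [-0.0, -1.0, 0.0]])
(np.float64(1.8687036945577913), np.float64(0.23006868749714887), (-1, 1, -1, 1, -1), array([ 1.7012, -1.3048,  0.0111,  0.1748, -0.0259, -0.4752]), [[0.0, 0.0, -1.0], [-0.84, 0.54, 0.0], [0.54, 0.84, 0.0]])
(np.float64(2.100267508150052), np.float64(0.14101915529667933), (-1, -1, -1, -1, -1), array([ 0.3547,  0.1914, -0.0469,  0.3515, -0.1863,  0.3253]), [[-0.14, -0.47, 0.87], [-0.99, 0.03, -0.14], [0.03, -0.88, -0.47]])
(np.float64(3.1625953249815284), np.float64(0.25406492076986675), (1, 1, -1, 1, -1), array([-1.6281,  2.1863, -0.0485,  0.0778, -0.0116, -0.5014]), [[-0.14, -0.47, -0.87], [-0.85, 0.5, -0.14], [0.5, 0.73, -0.47]])
```

```bash
cat >> kin.py <<'E'
S=(1,-1,-1,-1,-1);PP=[.15,.52,0,.4009,-.155,.362];TT=np.array([[0,0,1],[-1,0,0],[0,-1,0.]])
LO=np.array([-2.95,-1.21,-1.09,-2.87,-2.94,-3.05])+.04;HI=np.array([2.95,1.97,1.5,1.71,-.07,3.05])-.04
def ik(R,tcp,q0):
    def f(q):
        P,Rt=fk(q,PP,S,TT); return np.r_[(P-tcp)*10,(Rt.T@R-np.eye(3)).ravel(),1e-4*(q-np.array(q0))]
    best=None
    for k in range(6):
        q1=np.clip(np.array(q0)+(0 if k==0 else np.random.RandomState(k).randn(6)*.7),LO+.01,HI-.01)
        r=least_squares(f,q1,bounds=(LO,HI))
        e=np.abs(r.fun[:12]).max()
        if best is None or e<best[1]-1e-3 : best=(r.x,e)
        if e<2e-3: break
    q=best[0]; z1,a2,a3,d4,o,d6=PP
    R1=rz(q[0]);R2=R1@ry(q[1]);R3=R2@ry(-q[2]);R4=R3@rx(-q[3]);R5=R4@ry(-q[4])
    E=np.array([0,0,z1])+R2@[0,0,a2];W=E+R3@[d4,0,0];W2=W+R5@[0,o,0]
    return q.round(2),round(best[1],4),W.round(3),W2.round(3)
E
python3 - <<'E'
from h import *; from kin import *
q0=arm.sense()['q']
for phi in (0,10,20,30,40):
    R=pickR(phi); print('pick',phi,*ik(R,C+R[:,2]*.0187,q0))
    Rf=R@np.diag([-1,-1,1]); print('flip',phi,*ik(Rf,C+R[:,2]*.0187,q0))
G=np.array([.677,.113,.0665])
for phi in (0,10,20,30,40):
  for psi in (-20,0,20):
    R=placeR(psi,phi); print('place',phi,psi,*ik(R,G+R[:,2]*.0187,q0))
E
```

```text
pick 0 [ 0.58  0.2  -0.57  0.   -0.8   0.33] 0.0 [0.326 0.215 0.38 ] [0.411 0.086 0.38 ]
flip 0 [ 0.58  0.2  -0.57 -0.   -0.8  -2.81] 0.0 [0.326 0.215 0.38 ] [0.411 0.086 0.38 ]
pick 10 [ 0.72  0.14 -0.77  0.29 -0.64 -0.03] 0.0 [0.239 0.211 0.348] [0.364 0.122 0.375]
flip 10 [ 0.75  0.13 -0.81  0.36 -0.62  3.01] 0.032 [0.223 0.206 0.34 ] [0.354 0.129 0.372]
pick 20 [ 0.8   0.11 -0.97  0.7  -0.56 -0.5 ] 0.0 [0.171 0.177 0.312] [0.318 0.157 0.359]
flip 20 [ 0.8   0.11 -0.97  0.7  -0.56  2.65] 0.0 [0.171 0.177 0.312] [0.318 0.157 0.359]
pick 30 [ 0.85  0.14 -1.05  0.97 -0.62 -0.81] 0.0382 [0.147 0.166 0.292] [0.291 0.197 0.34 ]
flip 30 [ 0.85  0.14 -1.05  0.97 -0.62  2.33] 0.0382 [0.147 0.166 0.292] [0.291 0.197 0.34 ]
pick 40 [ 0.94  0.22 -1.05  1.04 -0.76 -1.  ] 0.1085 [0.137 0.188 0.274] [0.276 0.245 0.313]
flip 40 [ 0.94  0.22 -1.05  1.04 -0.76  2.14] 0.1085 [0.137 0.188 0.274] [0.276 0.245 0.313]
place 0 -20 [ 0.69  0.91 -0.65  1.67 -1.57 -1.56] 0.4209 [0.32  0.263 0.067] [0.429 0.373 0.067]
place 0 0 [ 0.11  0.33 -0.27 -1.52 -0.11  3.01] 0.5807 [0.498 0.055 0.415] [0.412 0.037 0.2
[... 561 characters left out ...]
4] [0.412 0.038 0.279]
place 20 20 [ 0.15  0.35 -0.26 -1.35 -0.13  3.01] 0.2848 [0.501 0.077 0.407] [0.419 0.031 0.283]
place 30 -20 [ 0.52  0.51 -0.69  1.67 -0.8  -0.93] 0.2204 [0.347 0.197 0.231] [0.464 0.281 0.287]
place 30 0 [ 0.11  0.36 -0.28 -1.53 -0.11  3.01] 0.1949 [0.502 0.054 0.399] [0.412 0.038 0.275]
place 30 20 [ 0.15  0.36 -0.26 -1.33 -0.15  3.01] 0.1279 [0.503 0.075 0.402] [0.421 0.025 0.28 ]
place 40 -20 [ 0.43  0.44 -0.7   1.67 -0.6  -0.8 ] 0.1221 [0.355 0.164 0.256] [0.475 0.237 0.32 ]
place 40 0 [ 0.11  0.36 -0.28 -1.54 -0.11  3.01] 0.195 [0.503 0.054 0.394] [0.411 0.039 0.271]
place 40 20 [ 0.23  0.36 -0.28 -1.06 -0.11  2.71] 0.0027 [0.492 0.114 0.395] [0.43  0.022 0.287]
```

```bash
cat >> kin.py <<'E'
def ikm(R,tcp,n=25,q0=None):
    out=[]
    rs=np.random.RandomState(0)
    def f(q):
        P,Rt=fk(q,PP,S,TT); return np.r_[(P-tcp)*10,(Rt.T@R-np.eye(3)).ravel()]
    for k in range(n):
        q1=LO+(HI-LO)*rs.rand(6); q1[0]=np.arctan2(tcp[1],tcp[0])+rs.randn()*.6; q1[1]=rs.uniform(-.3,1.2);q1[2]=rs.uniform(-1,.3)
        r=least_squares(f,np.clip(q1,LO+.01,HI-.01),bounds=(LO,HI),max_nfev=60)
        if np.abs(r.fun).max()<3e-3 and not any(np.abs(r.x-o).max()<.05 for o in out): out.append(r.x)
    return out
E
python3 - <<'E'
from h import *; from kin import *
G=np.array([.677,.113,.0665])
for phi in (10,15,20,25,30):
  for psi in (-120,-100,-80,-60,-40,-20,0,20,40,60):
   R=placeR(psi,phi)
   for nm,RR in (('n',R),('f',R@np.diag([-1,-1,1]))):
    o=ikm(RR,G+R[:,2]*.0187)
    for q in o: print(phi,psi,nm,q.round(2))
E
```

```text
10 -120 n [ 0.57  1.53  1.15  0.76 -2.42 -0.86]
10 -120 f [ 0.57  1.53  1.15  0.76 -2.42  2.28]
10 -100 n [ 0.67  1.22  0.45  0.8  -1.99 -1.02]
10 -100 f [ 0.67  1.22  0.45  0.8  -1.99  2.12]
10 -80 n [ 0.74  1.04 -0.02  0.99 -1.68 -1.14]
10 -80 f [ 0.74  1.04 -0.02  0.99 -1.68  2.  ]
10 -60 n [ 0.73  0.89 -0.43  1.33 -1.45 -1.32]
10 -60 f [ 0.73  0.89 -0.43  1.33 -1.45  1.82]
10 20 n [-0.34  0.72 -0.61 -2.41 -1.21 -1.73]
10 20 f [-0.34  0.72 -0.61 -2.41 -1.21  1.41]
10 40 n [-0.37  0.71 -0.3  -1.92 -1.16 -2.1 ]
10 40 f [-0.37  0.71 -0.3  -1.92 -1.16  1.04]
10 60 n [-0.34  0.78 -0.01 -1.57 -1.32 -2.37]
10 60 f [-0.34  0.78 -0.01 -1.57 -1.32  0.77]
15 -120 n [ 0.57  1.45  1.08  0.67 -2.36 -0.93]
15 -120 f [ 0.57  1.45  1.08  0.67 -2.36  2.22]
15 -100 n [ 0.67  1.18  0.44  0.76 -1.94 -1.02]
15 -100 f [ 0.67  1.18  0.44  0.76 -1.94  2.12]
15 -80 n [ 0.73  1.   -0.02  0.96 -1.62 -1.11]
15 -80 f [ 0.73  1.   -0.02  0.96 -1.62  2.03]
15 -60 n [ 0.73  0.84 -0.43  1.3  -1.38 -1.28]
15 -60 f [ 0.73  0.84 -0.43  1.3  -1.38  1.86]
15 20 n [-0.31  0.64 -0.58 -2.38 -1.04 -1.82]
15 20 f [-0.31  0.
[... 1479 characters left out ...]
5 60 f [-0.23  0.63  0.01 -1.36 -1.09  0.51]
30 -120 n [ 0.57  1.25  0.89  0.49 -2.14 -1.04]
30 -120 f [ 0.57  1.25  0.89  0.49 -2.14  2.1 ]
30 -100 n [ 0.66  1.05  0.39  0.64 -1.78 -0.99]
30 -100 f [ 0.66  1.05  0.39  0.64 -1.78  2.15]
30 -80 n [ 0.71  0.88 -0.03  0.85 -1.45 -1.01]
30 -80 f [ 0.71  0.88 -0.03  0.85 -1.45  2.13]
30 -60 n [ 0.7   0.72 -0.41  1.18 -1.17 -1.1 ]
30 -60 f [ 0.7   0.72 -0.41  1.18 -1.17  2.04]
30 20 n [-0.15  0.43 -0.38 -2.03 -0.48 -2.37]
30 20 f [-0.15  0.43 -0.38 -2.03 -0.48  0.77]
30 40 n [-0.16  0.48 -0.2  -1.52 -0.71 -2.68]
30 40 f [-0.16  0.48 -0.2  -1.52 -0.71  0.46]
30 60 n [-0.18  0.59  0.01 -1.26 -1.03 -2.74]
30 60 f [-0.18  0.59  0.01 -1.26 -1.03  0.4 ]
```

Run:
```python
from h import *; from kin import *
P=np.load('Ptop.npy')
for nm,(u0,u1,v0,v1),zt in [('mill',(175,212,175,218),.02),('orange',(180,235,235,270),.02),('glass',(218,252,140,182),.02),('mug',(150,210,312,360),.03),('jar1',(298,320,175,215),.08),('tin',(428,465,205,242),.03)]:
    q=P[v0:v1,u0:u1].reshape(-1,3); q=q[q[:,2]>zt]; print(nm,q.min(0).round(3),q.max(0).round(3),np.median(q,0).round(3))
G=np.array([.677,.113,.0665])
for psi in (-45,-50,-55,-60,-65,-70):
    R=placeR(psi,20)
    for q in ikm(R,G+R[:,2]*.0187,8): print(psi,q.round(2),*ik(R,G+R[:,2]*.0187,q)[1:])
R=pickR(20);rel(R,C-R[:,2]*.06)
```

```text
mill [0.636 0.291 0.021] [0.694 0.347 0.163] [0.657 0.311 0.131]
orange [0.504 0.236 0.02 ] [0.56  0.346 0.046] [0.53  0.29  0.036]
glass [0.729 0.177 0.02 ] [0.816 0.268 0.099] [0.763 0.213 0.086]
mug [0.29  0.284 0.03 ] [0.37  0.396 0.096] [0.329 0.358 0.074]
jar1 [0.65  0.014 0.08 ] [0.692 0.053 0.115] [0.667 0.033 0.108]
tin [ 0.552 -0.344  0.03 ] [ 0.627 -0.27   0.063] [ 0.589 -0.305  0.054]
-45 [ 0.63  0.7  -0.68  1.66 -1.2  -1.37] 0.0 [0.334 0.241 0.154] [0.449 0.341 0.184]
-50 [ 0.67  0.73 -0.6   1.51 -1.23 -1.32] 0.0 [0.346 0.274 0.148] [0.47  0.36  0.184]
-55 [ 0.7   0.76 -0.52  1.38 -1.26 -1.27] 0.0 [0.362 0.305 0.141] [0.492 0.377 0.184]
-60 [ 0.72  0.8  -0.43  1.27 -1.31 -1.22] 0.0 [0.38  0.335 0.134] [0.516 0.392 0.184]
-65 [ 0.73  0.84 -0.34  1.16 -1.36 -1.18] 0.0 [0.402 0.363 0.129] [0.541 0.405 0.184]
-70 [ 0.74  0.88 -0.24  1.07 -1.42 -1.14] 0.0 [0.427 0.389 0.124] [0.567 0.416 0.184]
t 2.22 turn [ 0.03  -0.34  -0.003] |deg| 19.5 shift [ 0.0023  0.0233 -0.0448] tcp [0.3998 0.0942 0.0753] q [ 0.92  0.19 -1.09  1.19 -0.75 -1.09] w 1.0 F [-0.2 -0.2 -1.2]
```

Run:
```python
from h import *; from kin import *
for G in ([.49,.065,.0785],[.51,.065,.0785],[.6,.06,.0625],[.54,.17,.0625]):
 for phi in (20,25):
  for psi in (-100,-80,-70,-60,-50,-40):
    R=placeR(psi,phi)
    for q in ikm(R,np.array(G)+R[:,2]*.0187,6): print(G,phi,psi,q.round(2),*ik(R,G+R[:,2]*.0187,q)[2:])
for phi in (20,22,25):
    R=pickR(phi);print(phi,[q.round(2) for q in ikm(R,C+R[:,2]*.0187,10)])
```

```text
[0.49, 0.065, 0.0785] 20 -100 [ 0.81  0.83 -0.22  0.55 -1.67 -1.29] [0.402 0.423 0.155] [0.546 0.383 0.196]
[0.49, 0.065, 0.0785] 20 -80 [ 0.92  0.71 -0.54  0.77 -1.44 -1.34] [0.283 0.369 0.162] [0.434 0.383 0.196]
[0.49, 0.065, 0.0785] 20 -70 [ 0.95  0.65 -0.71  0.92 -1.34 -1.39] [0.233 0.325 0.17 ] [0.38  0.368 0.196]
[0.49, 0.065, 0.0785] 20 -60 [ 0.95  0.6  -0.87  1.11 -1.27 -1.47] [0.193 0.272 0.182] [0.329 0.344 0.196]
[0.49, 0.065, 0.0785] 20 -50 [ 0.91  0.54 -1.03  1.35 -1.22 -1.57] [0.164 0.213 0.195] [0.283 0.312 0.196]
[0.49, 0.065, 0.0785] 25 -100 [ 0.8   0.78 -0.23  0.53 -1.61 -1.27] [0.402 0.416 0.182] [0.544 0.371 0.224]
[0.49, 0.065, 0.0785] 25 -80 [ 0.9   0.66 -0.55  0.76 -1.39 -1.3 ] [0.286 0.363 0.186] [0.436 0.371 0.224]
[0.49, 0.065, 0.0785] 25 -70 [ 0.93  0.6  -0.71  0.91 -1.29 -1.34] [0.237 0.32  0.192] [0.384 0.357 0.224]
[0.49, 0.065, 0.0785] 25 -60 [ 0.94  0.54 -0.87  1.1  -1.2  -1.41] [0.197 0.267 0.201] [0.334 0.334 0.224]
[0.49, 0.065, 0.0785] 25 -50 [ 0.89  0.48 -1.02  1.35 -1.15 -1.49] [0.168 0.208 0.212] [0.29  0.303 0.224]
[0.51, 0.065, 0.0785] 20 -10
[... 2834 characters left out ...]
.208]
[0.54, 0.17, 0.0625] 25 -80 [ 0.95  0.82 -0.22  0.7  -1.53 -1.2 ] [0.339 0.475 0.157] [0.486 0.476 0.208]
[0.54, 0.17, 0.0625] 25 -70 [ 0.98  0.76 -0.39  0.83 -1.4  -1.23] [0.289 0.433 0.161] [0.434 0.462 0.208]
[0.54, 0.17, 0.0625] 25 -60 [ 1.    0.69 -0.57  1.   -1.29 -1.29] [0.246 0.381 0.168] [0.384 0.439 0.208]
[0.54, 0.17, 0.0625] 25 -50 [ 0.98  0.63 -0.74  1.2  -1.2  -1.36] [0.215 0.321 0.178] [0.34  0.408 0.208]
[0.54, 0.17, 0.0625] 25 -40 [ 0.92  0.57 -0.89  1.47 -1.14 -1.45] [0.197 0.257 0.19 ] [0.302 0.37  0.208]
20 [array([ 0.8 ,  0.11, -0.97,  0.7 , -0.56, -0.5 ])]
22 [array([ 0.81,  0.11, -1.01,  0.79, -0.55, -0.59])]
25 [array([ 0.81,  0.11, -1.05,  0.92, -0.56, -0.72])]
```

Request:
jog_arm --pt "0 0 0 0 0.01 -0.035 -1" --pt "0.01 -0.06 0 0 0.02 -0.065 -1" --pt "0.02 -0.16 0 0 0.023 -0.065 -1" --pt "0.02 -0.26 0 0 0.023 -0.06 -1" --pt "0.03 -0.33 0 0 0.023 -0.055 -1"

```text
time_s: 2.63
ee_pos: [0.3922, 0.103, 0.0838]
tool_rot: [[0.745, -0.605, 0.279], [-0.57, -0.796, -0.202], [0.345, -0.008, -0.939]]
ft_force: [0.3, -0.3, -0.4]
gripper_width: 0.999
```

Run:
```python
from h import *
R=pickR(21); rel(R,C)
```

```text
t 2.63 turn [-0.01   0.014  0.002] |deg| 1.0 shift [0.0079 0.003  0.0718] tcp [0.4163 0.0815 0.019 ] q [ 0.96 -0.03 -0.85  0.49 -0.81 -0.39] w 1.0 F [ 0.3 -0.3 -0.4]
```

Request:
jog_arm --pt "-0.01 0.014 0 0.004 0.003 0.02 -1" --pt "-0.01 0.014 0 0.008 0.003 0.035 -1" --pt "-0.01 0.014 0 0.008 0.003 0.05 -1" --pt "-0.01 0.014 0 0.008 0.003 0.063 -1" --pt "-0.01 0.014 0 0.008 0.003 0.07 -1"

```text
time_s: 3.05
ee_pos: [0.4154, 0.0776, 0.0185]
tool_rot: [[0.738, -0.613, 0.282], [-0.568, -0.79, -0.229], [0.363, 0.009, -0.932]]
ft_force: [-0.8, 0.1, -0.9]
gripper_width: 1.003
```

Run:
```python
from h import *
R=pickR(21); rel(R,C); snap('wrist','w3.png')
```

```text
t 3.05 turn [ 0.01  -0.005 -0.001] |deg| 0.6 shift [-0.0013 -0.0036 -0.0011] tcp [0.4163 0.0815 0.019 ] q [ 0.8   0.11 -0.99  0.74 -0.57 -0.54] w 1.0 F [-0.8  0.1 -0.9]
```

View pics/w3.png

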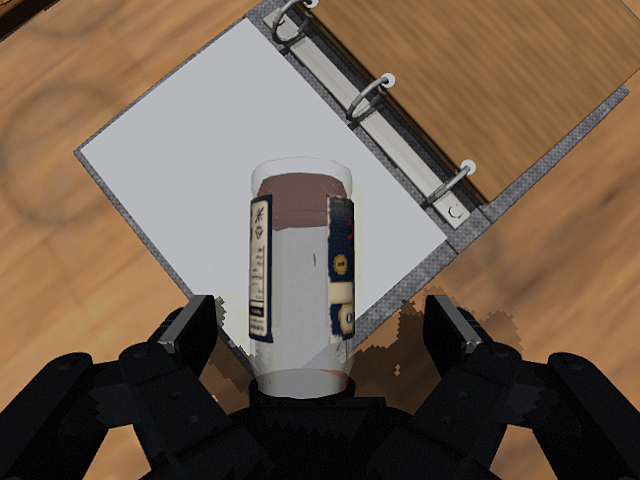

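Request:
jog_arm --pt "0.01 -0.005 0 -0.001 -0.004 -0.002 -1" --pt "0.01 -0.005 0 -0.001 -0.004 -0.002 1" --pt "0.01 -0.005 0 -0.001 -0.004 -0.002 1" --pt "0.01 -0.005 0 -0.001 -0.004 -0.002 1" --pt "0.01 -0.005 0 -0.001 -0.004 -0.002 1" --force 40

```text
time_s: 3.52
ee_pos: [0.418, 0.0831, 0.0212]
tool_rot: [[0.739, -0.61, 0.287], [-0.57, -0.793, -0.216], [0.359, -0.004, -0.933]]
ft_force: [-7.9, 2.1, 10.7]
gripper_width: 0.462
```

Request:
jog_arm --pt "0 0 0 0 0 0 1" --pt "0 0 0 0 0 0 1" --pt "0 0 0 0 0 0 1"

```text
time_s: 3.77
ee_pos: [0.4181, 0.0831, 0.0213]
tool_rot: [[0.739, -0.61, 0.287], [-0.57, -0.793, -0.216], [0.359, -0.004, -0.933]]
ft_force: [-5.9, 2.7, 8.4]
gripper_width: 0.463
```

Run:
```python
from h import *
R=pickR(21); rel(R,C); snap('wrist','w4.png')
```

```text
t 3.77 turn [-0.003 -0.001 -0.002] |deg| 0.2 shift [-0.0012  0.0024  0.0019] tcp [0.4163 0.0815 0.019 ] q [ 0.81  0.11 -0.98  0.73 -0.56 -0.53] w 0.46 F [-5.9  2.7  8.4]
```

View pics/w4.png

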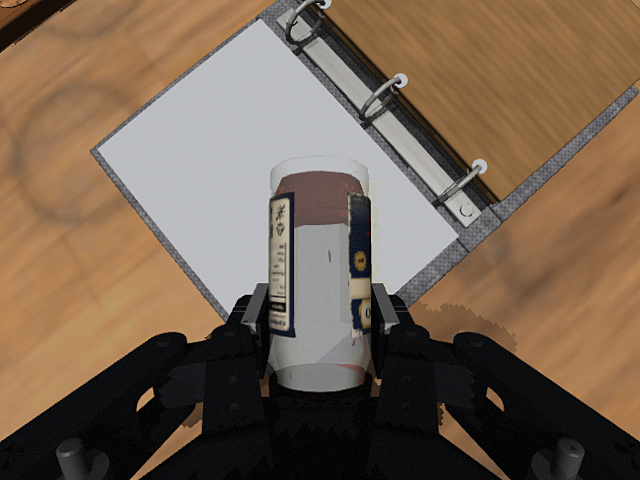

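Run:
```python
from h import *; from kin import *
s=arm.sense();R0=np.array(s['tool_rot']);R0=Ro.from_matrix(R0).as_matrix();g0=s['ee_pos']-R0[:,2]*.0187
# actual phi w.r.t. jar axis, use actual R0: jar axis A in tool
a=R0.T@np.array([*A[:2],0]);print('a in tool',a)
for psi in (-50,-60,-70):
    R1=placeR(psi,21)
    rv=Ro.from_matrix(R0.T@R1).as_rotvec();print(psi,rv.round(3))
    q=s['q']
    for k in np.linspace(0,1,7):
        R=R0@Ro.from_rotvec(rv*k).as_matrix(); g=(g0+[0,0,.1])*(1-k)+k*np.array([.505,.065,.16])
        r=ik(R,g+R[:,2]*.0187,q);q=r[0];print(k.round(2),*r)
rel(R0,g0+[0,0,.1])
```

```text
a in tool [-9.33195930e-01  8.53709388e-04 -3.58991124e-01]
-50 [-0.161  0.834  0.155]
0.0 [ 0.87 -0.04 -0.76  0.48 -0.89 -0.27] 0.0 [0.179 0.213 0.405] [0.314 0.161 0.459]
0.17 [ 0.91 -0.02 -0.83  0.67 -0.9  -0.49] 0.0 [0.162 0.211 0.377] [0.302 0.192 0.442]
0.33 [ 0.93  0.03 -0.89  0.84 -0.93 -0.7 ] 0.0 [0.154 0.208 0.35 ] [0.292 0.221 0.42 ]
0.5 [ 0.94  0.1  -0.93  0.99 -0.99 -0.88] 0.0 [0.153 0.209 0.325] [0.287 0.248 0.392]
0.67 [ 0.93  0.18 -0.95  1.11 -1.07 -1.04] 0.0 [0.157 0.212 0.3  ] [0.286 0.272 0.359]
0.83 [ 0.92  0.27 -0.96  1.21 -1.16 -1.19] 0.0 [0.164 0.217 0.274] [0.29  0.293 0.323]
1.0 [ 0.91  0.37 -0.96  1.28 -1.27 -1.32] 0.0 [0.175 0.225 0.247] [0.299 0.311 0.283]
-60 [-0.288  0.827  0.282]
0.0 [ 0.87 -0.04 -0.76  0.48 -0.89 -0.27] 0.0 [0.179 0.213 0.405] [0.314 0.161 0.459]
0.17 [ 0.92  0.   -0.81  0.65 -0.92 -0.5 ] 0.0 [0.167 0.218 0.378] [0.307 0.197 0.443]
0.33 [ 0.94  0.06 -0.85  0.79 -0.98 -0.7 ] 0.0 [0.165 0.226 0.352] [0.304 0.232 0.42 ]
0.5 [ 0.95  0.15 -0.86  0.9  -1.06 -0.88] 0.0 [0.168 0.237 0.327] [0.306 0.265 0.392]
0.67 [ 0.96  0.24 -0.85  0.98 -1.1
[... 316 characters left out ...]
5] [0.314 0.161 0.459]
0.17 [ 0.92  0.02 -0.79  0.63 -0.95 -0.51] 0.0 [0.173 0.226 0.38 ] [0.312 0.203 0.443]
0.33 [ 0.94  0.1  -0.8   0.74 -1.03 -0.71] 0.0 [0.176 0.243 0.355] [0.317 0.243 0.42 ]
0.5 [ 0.96  0.19 -0.78  0.82 -1.12 -0.87] 0.0 [0.186 0.265 0.328] [0.327 0.28  0.392]
0.67 [ 0.96  0.3  -0.75  0.87 -1.22 -1.01] 0.0 [0.202 0.288 0.3  ] [0.343 0.314 0.359]
0.83 [ 0.95  0.41 -0.7   0.9  -1.33 -1.13] 0.0 [0.224 0.312 0.268] [0.366 0.343 0.322]
1.0 [ 0.92  0.52 -0.64  0.91 -1.45 -1.23] 0.0 [0.252 0.334 0.234] [0.395 0.366 0.283]
t 3.82 turn [0. 0. 0.] |deg| 0.0 shift [ 0.0359 -0.0004 -0.0933] tcp [0.4181 0.0831 0.1213] q [ 0.81  0.11 -0.98  0.73 -0.56 -0.53] w 0.46 F [-6.6  3.4  7.8]
```

Run:
```python
from h import *; from kin import *
s=arm.sense();R0=np.array(s['tool_rot']);R0=Ro.from_matrix(R0).as_matrix();g0=s['ee_pos']-R0[:,2]*.0187
F=np.diag([-1,-1,1.])
for psi in (-50,-60,-70):
    R1=placeR(psi,21)@F
    rv=Ro.from_matrix(R0.T@R1).as_rotvec();print(psi,rv.round(3),np.degrees(np.linalg.norm(rv)))
    q=s['q']
    for k in np.linspace(0,1,8):
        R=R0@Ro.from_rotvec(rv*k).as_matrix(); g=(g0+[0,0,.1])*(1-k)+k*np.array([.505,.065,.16])
        r=ik(R,g+R[:,2]*.0187,q);q=r[0];print(k.round(2),*r)
```

```text
-50 [-1.213 -0.234 -2.724] 171.3849894614944
0.0 [ 0.87 -0.04 -0.76  0.48 -0.89 -0.27] 0.0 [0.179 0.213 0.405] [0.314 0.161 0.459]
0.14 [ 0.85  0.09 -0.61  0.43 -1.07  0.17] 0.0 [0.232 0.266 0.408] [0.365 0.205 0.457]
0.29 [ 0.87  0.21 -0.53  0.46 -1.21  0.52] 0.0 [0.262 0.308 0.388] [0.398 0.254 0.439]
0.43 [ 0.9   0.31 -0.51  0.54 -1.31  0.83] 0.0 [0.27  0.336 0.352] [0.41  0.299 0.406]
0.57 [ 0.93  0.38 -0.56  0.66 -1.35  1.1 ] 0.0 [0.256 0.344 0.311] [0.4   0.333 0.368]
0.71 [ 0.96  0.41 -0.66  0.82 -1.35  1.35] 0.0 [0.23  0.327 0.275] [0.373 0.347 0.329]
0.86 [ 0.96  0.41 -0.8   1.02 -1.32  1.59] 0.0 [0.199 0.285 0.253] [0.337 0.339 0.299]
1.0 [ 0.91  0.37 -0.96  1.28 -1.27  1.82] 0.0 [0.175 0.225 0.247] [0.299 0.311 0.283]
-60 [-1.155 -0.402 -2.595] 164.35772212718692
0.0 [ 0.87 -0.04 -0.76  0.48 -0.89 -0.27] 0.0 [0.179 0.213 0.405] [0.314 0.161 0.459]
0.14 [ 0.84  0.09 -0.59  0.4  -1.07  0.19] 0.0 [0.24  0.266 0.414] [0.371 0.199 0.461]
0.29 [ 0.83  0.22 -0.49  0.41 -1.23  0.55] 0.0 [0.281 0.31  0.398] [0.413 0.244 0.446]
0.43 [ 0.86  0.33 -0.44  0.47 -1.34  0.86] 0.0 [0.299 0
[... 418 characters left out ...]
146337
0.0 [ 0.87 -0.04 -0.76  0.48 -0.89 -0.27] 0.0 [0.179 0.213 0.405] [0.314 0.161 0.459]
0.14 [ 0.82  0.09 -0.58  0.37 -1.07  0.21] 0.0 [0.247 0.265 0.419] [0.377 0.192 0.464]
0.29 [ 0.8   0.22 -0.44  0.36 -1.24  0.58] 0.0 [0.298 0.31  0.409] [0.426 0.234 0.452]
0.43 [ 0.82  0.34 -0.37  0.41 -1.38  0.89] 0.0 [0.327 0.348 0.379] [0.458 0.28  0.425]
0.57 [ 0.84  0.43 -0.36  0.49 -1.46  1.18] 0.0 [0.333 0.373 0.338] [0.469 0.322 0.389]
0.71 [ 0.88  0.49 -0.4   0.61 -1.5   1.44] 0.0 [0.317 0.382 0.294] [0.46  0.353 0.349]
0.86 [ 0.91  0.52 -0.5   0.74 -1.49  1.69] 0.0 [0.288 0.368 0.257] [0.433 0.369 0.312]
1.0 [ 0.92  0.52 -0.64  0.91 -1.45  1.92] 0.0 [0.252 0.334 0.234] [0.395 0.366 0.283]
```

Request:
jog_arm --pt "0 0 0 0.006 0 -0.014 1" --pt "0 0 0 0.016 0 -0.042 1" --pt "0 0 0 0.028 0 -0.075 1" --pt "0 0 0 0.038 0 -0.1 1" --pt "0 0 0 0.043 0 -0.112 1"

```text
time_s: 4.23
ee_pos: [0.4183, 0.0838, 0.144]
tool_rot: [[0.738, -0.609, 0.289], [-0.571, -0.793, -0.213], [0.359, -0.008, -0.933]]
ft_force: [0.2, 0.7, -0.8]
gripper_width: 0.459
```

```bash
cat >> h.py <<'E'
F=np.diag([-1,-1,1.])
def jarax():
    "jar centre/axis cloud from a view"
E
python3 - <<'E'
from h import *
rel(placeR(-60,21)@F,[.505,.065,.17]);snap('wrist','w5.png')
E
```

```text
t 4.23 turn [-1.157 -0.407 -2.595] |deg| 164.5 shift [ 0.0967 -0.0314  0.0168] tcp [0.5137 0.0499 0.1633] q [ 0.88 -0.07 -0.71  0.45 -0.96 -0.23] w 0.46 F [ 0.2  0.7 -0.8]
```

View pics/w5.png

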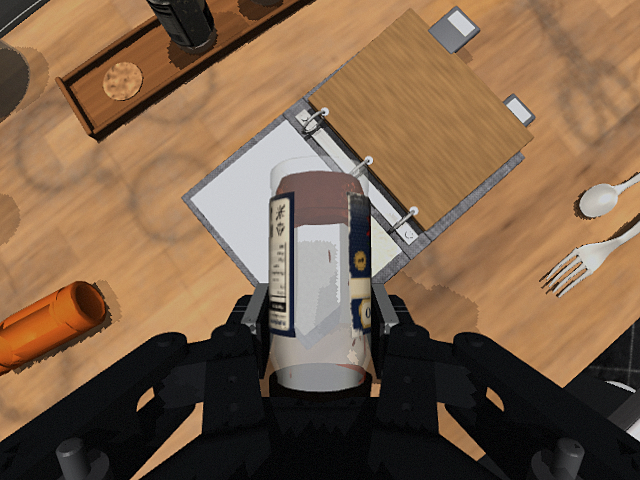

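Request:
jog_arm --pt "-0.048 -0.017 -0.108 0.015 -0.005 0.0 1" --pt "-0.097 -0.034 -0.217 0.03 -0.01 0.0 1" --pt "-0.145 -0.05 -0.325 0.045 -0.015 0.0 1" --pt "-0.193 -0.067 -0.434 0.06 -0.02 0.0 1" --pt "-0.242 -0.084 -0.542 0.075 -0.025 0.0 1"

```text
time_s: 4.7
ee_pos: [0.4886, 0.059, 0.1673]
tool_rot: [[0.978, -0.176, 0.11], [-0.118, -0.909, -0.401], [0.17, 0.379, -0.91]]
ft_force: [0.3, -0.0, -0.4]
gripper_width: 0.467
```

Request:
jog_arm --pt "-0.048 -0.017 -0.108 0 0 0.0 1" --pt "-0.097 -0.034 -0.217 0 0 0.0 1" --pt "-0.145 -0.05 -0.325 0 0 0.0 1" --pt "-0.193 -0.067 -0.434 0 0 0.0 1" --pt "-0.242 -0.084 -0.542 0 0 0.0 1"

```text
time_s: 5.12
ee_pos: [0.488, 0.0593, 0.1668]
tool_rot: [[0.939, 0.34, 0.047], [0.296, -0.732, -0.614], [-0.174, 0.59, -0.788]]
ft_force: [0.1, -0.1, -1.6]
gripper_width: 0.463
```

Run:
```python
from h import *
rel(placeR(-60,21)@F,[.505,.065,.17])
```

```text
t 5.12 turn [-0.672 -0.23  -1.504] |deg| 95.3 shift [0.022  0.0135 0.0098] tcp [0.5137 0.0499 0.1633] q [ 0.79  0.33 -0.33  0.49 -1.4   0.94] w 0.46 F [ 0.1 -0.1 -1.6]
```

Rotation 1.66 rad left.

Request:
jog_arm --pt "-0.048 -0.017 -0.108 0.005 0.003 0.002 1" --pt "-0.097 -0.034 -0.217 0.01 0.006 0.004 1" --pt "-0.145 -0.05 -0.325 0.015 0.009 0.006 1" --pt "-0.193 -0.067 -0.434 0.02 0.012 0.008 1" --pt "-0.242 -0.084 -0.542 0.022 0.0135 0.01 1"

```text
time_s: 5.53
ee_pos: [0.5143, 0.0499, 0.163]
tool_rot: [[0.638, 0.761, 0.117], [0.532, -0.326, -0.782], [-0.557, 0.561, -0.613]]
ft_force: [-0.3, -0.5, -1.9]
gripper_width: 0.466
```

Request:
jog_arm --pt "-0.048 -0.017 -0.108 0 0 0.0 1" --pt "-0.097 -0.034 -0.217 0 0 0.0 1" --pt "-0.145 -0.05 -0.325 0 0 0.0 1" --pt "-0.193 -0.067 -0.434 0 0 0.0 1" --pt "-0.242 -0.084 -0.542 0 0 0.0 1"

```text
time_s: 5.95
ee_pos: [0.5138, 0.0499, 0.163]
tool_rot: [[0.181, 0.939, 0.294], [0.505, 0.167, -0.846], [-0.844, 0.302, -0.444]]
ft_force: [0.3, 0.3, -0.7]
gripper_width: 0.461
```

Run:
```python
from h import *
rel(placeR(-60,21)@F,[.505,.065,.17])
```

```text
t 5.95 turn [-0.189 -0.063 -0.418] |deg| 26.5 shift [-0.0003  0.     -0.0001] tcp [0.5137 0.0499 0.1633] q [ 0.9   0.46 -0.59  0.87 -1.42  1.66] w 0.46 F [ 0.3  0.3 -0.7]
```

Request:
jog_arm --pt "-0.048 -0.017 -0.108 0 0 0.0 1" --pt "-0.097 -0.034 -0.217 0 0 0.0 1" --pt "-0.145 -0.05 -0.325 0 0 0.0 1" --pt "-0.189 -0.063 -0.418 0 0 0.0 1" --pt "-0.189 -0.063 -0.418 0 0 0.0 1"

```text
time_s: 6.37
ee_pos: [0.5125, 0.0484, 0.1629]
tool_rot: [[-0.179, 0.866, 0.466], [0.309, 0.499, -0.809], [-0.934, -0.001, -0.357]]
ft_force: [-0.9, -0.5, -0.7]
gripper_width: 0.467
```

Run:
```python
from h import *
R=placeR(-60,21)@F
rel(R,[.505,.065,.17]);snap('wrist','w6.png');c=snap('scene','s6.png');t=snap('top','t6.png')
for nm,c in (('s',c),('t',t)):
    P=cloud(c); m=(abs(P[...,0]-.505)<.05)&(abs(P[...,1]-.065)<.05)&(P[...,2]>.06)
    Q=P[m]; 
    for z in np.arange(.1,.225,.015):
        k=Q[abs(Q[:,2]-z)<.0075]; 
        if len(k)>5: print(nm,z.round(3),len(k),k[:,:2].min(0).round(3),k[:,:2].max(0).round(3))
```

```text
t 6.37 turn [-0.001  0.001  0.001] |deg| 0.1 shift [-0.0001  0.0018 -0.0008] tcp [0.5137 0.0499 0.1633] q [ 0.94  0.42 -0.8   1.06 -1.36  1.9 ] w 0.47 F [-0.9 -0.5 -0.7]
s 0.115 44 [0.485 0.04 ] [0.518 0.069]
s 0.13 57 [0.485 0.037] [0.518 0.064]
s 0.145 43 [0.481 0.039] [0.518 0.062]
s 0.16 46 [0.47  0.037] [0.532 0.065]
s 0.175 176 [0.456 0.034] [0.536 0.114]
s 0.19 215 [0.455 0.04 ] [0.534 0.115]
s 0.205 267 [0.455 0.038] [0.528 0.115]
s 0.22 68 [0.456 0.037] [0.523 0.114]
t 0.13 6 [0.486 0.04 ] [0.505 0.078]
t 0.16 10 [0.473 0.037] [0.497 0.075]
t 0.175 182 [0.455 0.034] [0.536 0.114]
t 0.19 230 [0.455 0.04 ] [0.536 0.115]
t 0.205 339 [0.455 0.042] [0.531 0.115]
t 0.22 121 [0.455 0.042] [0.523 0.113]
```

View pics/s6.png

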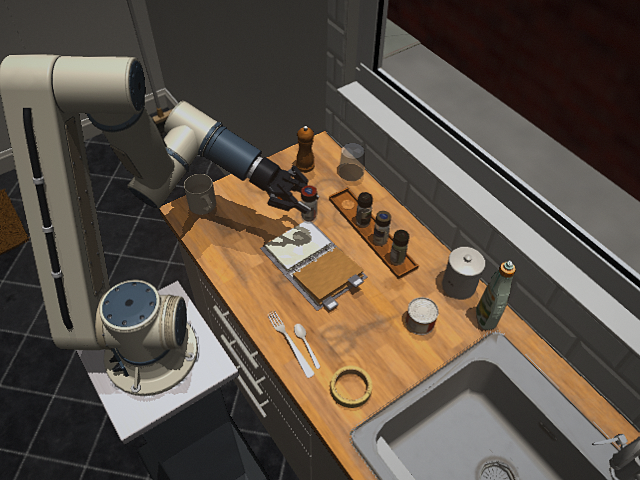

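View pics/w6.png

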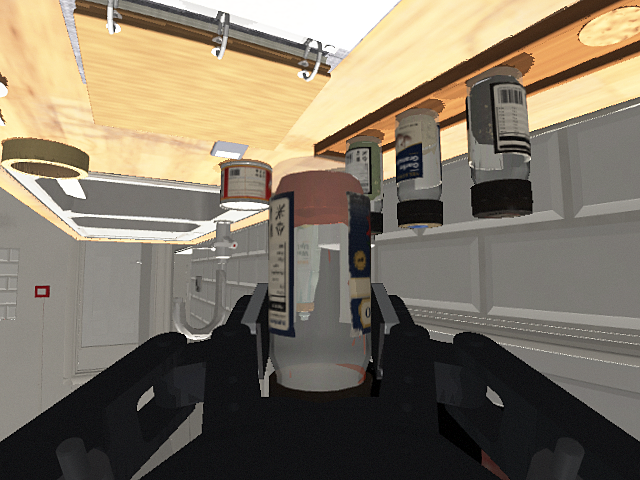

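Request:
jog_arm --pt "0 0 0 0.015 0 0.006 1" --pt "0 0 0 0.035 0 0.013 1" --pt "0 0 0 0.055 0 0.021 1" --pt "0 0 0 0.07 0 0.027 1" --pt "0 0 0 0.08 0 0.03 1"

```text
time_s: 6.93
ee_pos: [0.5144, 0.0507, 0.0769]
tool_rot: [[-0.172, 0.869, 0.464], [0.315, 0.495, -0.81], [-0.933, 0.007, -0.359]]
ft_force: [0.0, -0.3, -0.4]
gripper_width: 0.461
```

Request:
jog_arm --pt "0 0 0 0.001 0 0.0005 1" --pt "0 0 0 0.002 0 0.001 1" --pt "0 0 0 0.003 0 0.001 1"

```text
time_s: 7.18
ee_pos: [0.5144, 0.051, 0.0757]
tool_rot: [[-0.172, 0.868, 0.465], [0.315, 0.496, -0.809], [-0.933, 0.007, -0.359]]
ft_force: [-0.1, -0.3, -1.3]
gripper_width: 0.468
```

Run:
```python
from h import *
R=placeR(-60,21)@F
rel(R,[.505,.065,.078]);c=snap('scene','s7.png')
cv2.imwrite('pics/s7c.png',cv2.resize(c['image'][170:290,230:390,::-1],None,fx=5,fy=5,interpolation=cv2.INTER_CUBIC))
```

```text
t 7.18 turn [-0.002 -0.    -0.009] |deg| 0.5 shift [ 0.0039 -0.0011  0.0022] tcp [0.5137 0.0499 0.0713] q [ 0.92  0.59 -0.84  1.13 -1.26  1.7 ] w 0.47 F [-0.1 -0.3 -1.3]
```

View pics/s7c.png

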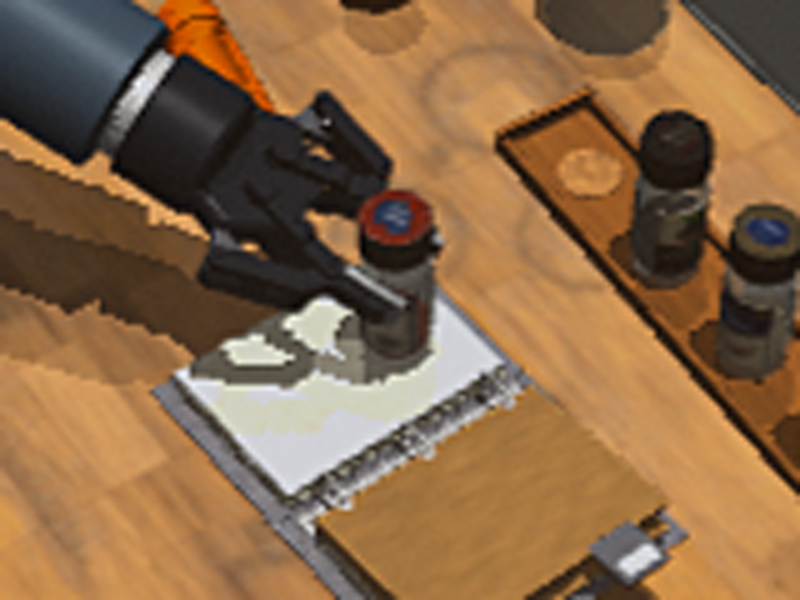

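Request:
jog_arm --pt "0 0 0 0.001 0 0.0004 1" --pt "0 0 0 0.002 0 0.0008 1" --pt "0 0 0 0.003 0 0.001 1" --pt "0 0 0 0.003 0 0.001 1"

```text
time_s: 7.57
ee_pos: [0.5139, 0.0509, 0.0721]
tool_rot: [[-0.173, 0.868, 0.465], [0.314, 0.497, -0.809], [-0.933, 0.006, -0.359]]
ft_force: [-0.1, 0.5, -0.9]
gripper_width: 0.469
```

Request:
jog_arm --pt "0 0 0 0.001 0 0.0004 1" --pt "0 0 0 0.002 0 0.0008 1" --pt "0 0 0 0.002 0 0.0008 1"

```text
time_s: 7.82
ee_pos: [0.5142, 0.0506, 0.0721]
tool_rot: [[-0.17, 0.868, 0.467], [0.311, 0.497, -0.81], [-0.935, 0.007, -0.354]]
ft_force: [-5.7, 2.5, 10.3]
gripper_width: 0.463
```

Request:
jog_arm --pt "0 0 0 -0.001 0 0 0.0" --pt "0 0 0 -0.001 0 0 -0.2" --pt "0 0 0 -0.001 0 0 -0.5" --pt "0 0 0 -0.001 0 0 -0.5" --pt "0 0 0 -0.001 0 0 -0.5"

```text
time_s: 8.23
ee_pos: [0.5141, 0.0504, 0.0707]
tool_rot: [[-0.173, 0.868, 0.465], [0.314, 0.496, -0.809], [-0.933, 0.006, -0.359]]
ft_force: [0.5, -0.0, 1.2]
gripper_width: 0.75
```

Run:
```python
from h import *
from kin import *
s=arm.sense();R=Ro.from_matrix(s['tool_rot']).as_matrix()
for d in (0,.03,.06,.09): print(d,*ik(R,s['ee_pos']-R[:,2]*d,s['q']))
rel(R,[.505,.065,.078]);c=snap('scene','s8.png')
cv2.imwrite('pics/s8c.png',cv2.resize(c['image'][170:290,230:390,::-1],None,fx=5,fy=5,interpolation=cv2.INTER_CUBIC))
```

```text
0 [ 0.92  0.6  -0.85  1.13 -1.26  1.69] 0.0 [0.209 0.273 0.183] [0.346 0.343 0.201]
0.03 [ 0.99  0.59 -0.81  1.05 -1.29  1.73] 0.0 [0.195 0.299 0.188] [0.332 0.368 0.211]
0.06 [ 1.06  0.58 -0.77  0.97 -1.32  1.76] 0.0 [0.181 0.325 0.194] [0.318 0.392 0.222]
0.09 [ 1.13  0.57 -0.73  0.9  -1.37  1.79] 0.0 [0.167 0.352 0.2  ] [0.304 0.416 0.233]
t 8.23 turn [0. 0. 0.] |deg| 0.0 shift [-0.0007 -0.0006  0.    ] tcp [0.5137 0.0499 0.0713] q [ 0.92  0.59 -0.84  1.13 -1.26  1.69] w 0.75 F [ 0.5 -0.   1.2]
```

View pics/s8c.png

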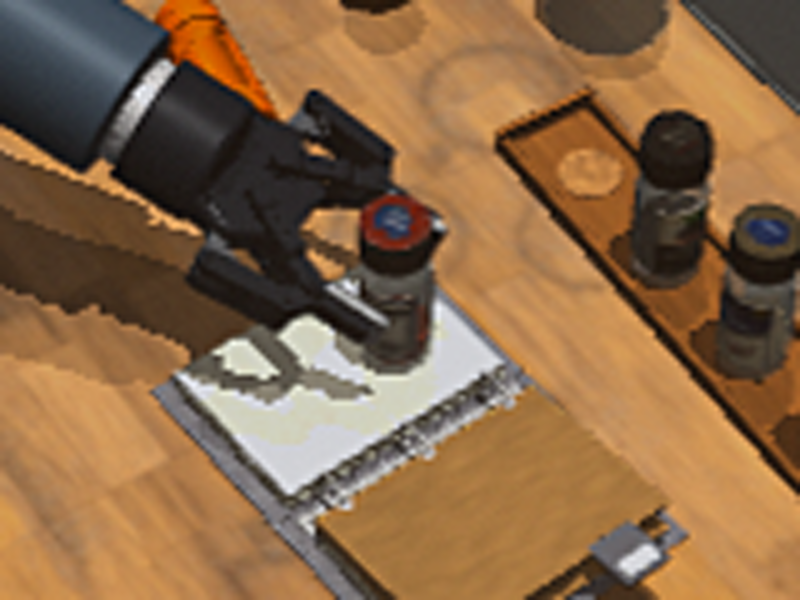

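Jar stands upright at crop (397,290), fingers clear on both sides. Retreat along −z.

Request:
jog_arm --pt "0 0 0 0 0 -0.01 -0.5" --pt "0 0 0 0 0 -0.025 -0.5" --pt "0 0 0 0 0 -0.045 -0.5" --pt "0 0 0 0 0 -0.065 -0.5" --pt "0 0 0 0 0 -0.08 -0.5"

```text
time_s: 8.7
ee_pos: [0.4765, 0.1165, 0.0998]
tool_rot: [[-0.173, 0.868, 0.466], [0.314, 0.497, -0.809], [-0.933, 0.006, -0.359]]
ft_force: [0.7, 0.7, -1.0]
gripper_width: 0.753
```

Request:
jog_arm --pt "0 0 0 -0.025 0 -0.01 -0.5" --pt "0 0 0 -0.06 0 -0.02 -0.5" --pt "0 0 0 -0.095 0 -0.03 -0.5" --pt "0 0 0 -0.13 0 -0.04 -0.5" --pt "0 0 0 -0.15 0 -0.04 -0.5"

```text
time_s: 9.12
ee_pos: [0.4846, 0.1013, 0.2573]
tool_rot: [[-0.171, 0.867, 0.467], [0.317, 0.498, -0.807], [-0.933, 0.01, -0.36]]
ft_force: [0.5, 1.1, -0.2]
gripper_width: 0.751
```

Run:
```python
from h import *
from kin import *
for n in ('top','scene'):
    c=snap(n,n[0]+'9.png');P=cloud(c)
    m=(abs(P[...,0]-.51)<.06)&(abs(P[...,1]-.06)<.06)&(P[...,2]>.108)&(P[...,2]<.135)
    Q=P[m];print(n,len(Q),Q[:,:2].min(0),Q[:,:2].max(0),cv2.minEnclosingCircle(Q[:,:2].astype(np.float32)),np.median(Q[:,2]))
    m=(abs(P[...,0]-.51)<.06)&(abs(P[...,1]-.06)<.06)&(P[...,2]>.03)&(P[...,2]<.06);Q=P[m]
    if len(Q):print(n,'low',len(Q),Q[:,:2].min(0),Q[:,:2].max(0))
s=arm.sense()
Z=[0,0,-1]
G=np.array([.6767,.113,0])
for nm,p,y in (('pick',[.51,.06,.1],[1,0,0]),('pick',[.51,.06,.1],[-1,0,0]),('place',[.677,.113,.085],[1,0,0]),('place',[.677,.113,.085],[-1,0,0]),('tr',[.677,.113,.2],[1,0,0])):
    for a in(0,30,-30):
        yy=Ro.from_euler('z',a,degrees=True).as_matrix()@np.array(y); R=R_yz(yy,Z)
        print(nm,y,a,[q.round(2) for q in ikm(R,np.array(p)+[0,0,-.0187],8)])
print(s['q'].round(2))
```

```text
top 238 [0.4848764  0.04268792] [0.52460698 0.0803746 ] ((0.5045585632324219, 0.06207370385527611), 0.020304203033447266) 0.12011248442532163
top low 29 [0.47547789 0.00276237] [0.52878817 0.08100982]
scene 178 [0.4853022  0.03959264] [0.52626334 0.08269381] ((0.5045683979988098, 0.06287886202335358), 0.023408111184835434) 0.11982048662337452
scene low 107 [0.48272939 0.00340737] [0.52985643 0.07210536]
pick [1, 0, 0] 0 [array([ 0.42,  0.28, -0.26,  0.  , -1.03,  2.72])]
pick [1, 0, 0] 30 []
pick [1, 0, 0] -30 [array([ 0.42,  0.28, -0.26, -0.  , -1.03,  2.19])]
pick [-1, 0, 0] 0 [array([ 0.42,  0.28, -0.26, -0.  , -1.03, -0.42])]
pick [-1, 0, 0] 30 [array([ 0.42,  0.28, -0.26, -0.  , -1.03,  0.1 ])]
pick [-1, 0, 0] -30 [array([ 0.42,  0.28, -0.26, -0.  , -1.03, -0.95])]
place [1, 0, 0] 0 [array([ 0.39,  0.61,  0.23,  0.  , -1.19,  2.75])]
place [1, 0, 0] 30 [array([ 0.39,  0.61,  0.23, -0.  , -1.19, -3.01])]
place [1, 0, 0] -30 [array([ 0.39,  0.61,  0.23, -0.  , -1.19,  2.22])]
place [-1, 0, 0] 0 [array([ 0.39,  0.61,  0.23, -0.  , -1.19, -0.39])]
place [-1, 0, 0] 30 [array([ 0.39,  0.61,  0.23, -0.  , -1.19,  0.13])]
place [-1, 0, 0] -30 [array([ 0.39,  0.61,  0.23, -0.  , -1.19, -0.92])]
tr [1, 0, 0] 0 [array([ 0.39,  0.55,  0.42,  0.  , -1.44,  2.75])]
tr [1, 0, 0] 30 [array([ 0.39,  0.55,  0.42, -0.  , -1.44, -3.01])]
tr [1, 0, 0] -30 [array([ 0.39,  0.55,  0.42, -0.  , -1.44,  2.22])]
[ 1.08  0.32 -0.63  0.91 -1.56  2.07]
```

View pics/s9.png

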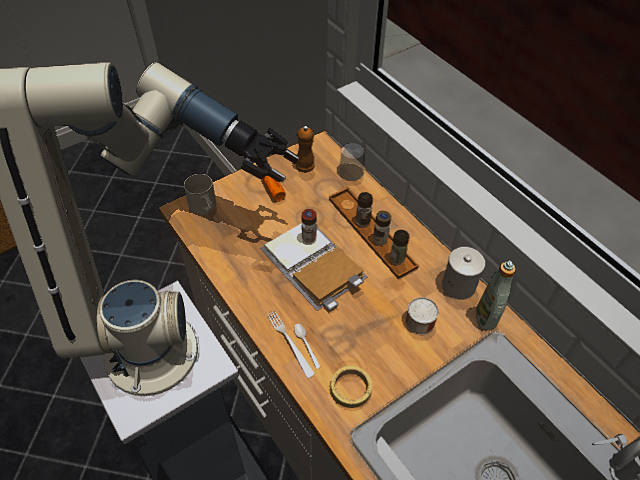

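```bash
cat >> h.py <<'E'
def downR(az): 
    a=np.radians(az); return R_yz([np.cos(a),np.sin(a),0],[0,0,-1])
E
python3 - <<'E'
from h import *
from kin import *
R=downR(-15);rv,sh=rel(R,[.5045,.0623,.2])
s=arm.sense();R0=Ro.from_matrix(s['tool_rot']).as_matrix();q=s['q']
for k in np.linspace(0,1,5):
    Rk=R0@Ro.from_rotvec(rv*k).as_matrix(); r=ik(Rk,s['ee_pos']+R0@sh*k,q);q=r[0];print(r[0],r[1])
E
```

```text
t 9.22 turn [0.477 1.132 0.676] |deg| 80.3 shift [ 0.0545 -0.0025  0.0671] tcp [0.5045 0.0623 0.1813] q [ 1.08  0.32 -0.63  0.91 -1.56  2.07] w 0.75 F [ 0.5  0.5 -1.4]
[ 1.08  0.32 -0.64  0.91 -1.56  2.07] 0.0
[ 0.98  0.26 -0.47  0.73 -1.48  2.12] 0.0
[ 0.84  0.22 -0.33  0.53 -1.39  2.19] 0.0
[ 0.66  0.19 -0.21  0.29 -1.31  2.3 ] 0.0
[ 0.43  0.19 -0.1   0.   -1.27  2.45] 0.0
```

Request:
jog_arm --pt "0.041 0.097 0.058 0 0 0 -0.7" --pt "0.082 0.194 0.116 0 0 0 -0.7" --pt "0.123 0.291 0.174 0 0 0 -0.7" --pt "0.164 0.388 0.232 0 0 0 -0.7" --pt "0.205 0.485 0.29 0 0 0 -0.7"

```text
time_s: 9.63
ee_pos: [0.4842, 0.1011, 0.2533]
tool_rot: [[-0.066, 0.976, 0.208], [0.774, 0.182, -0.607], [-0.63, 0.121, -0.767]]
ft_force: [0.7, -0.2, -0.3]
gripper_width: 0.85
```

Request:
jog_arm --pt "0.041 0.097 0.058 0 0 0 -0.7" --pt "0.082 0.194 0.116 0 0 0 -0.7" --pt "0.123 0.291 0.174 0 0 0 -0.7" --pt "0.164 0.388 0.232 0 0 0 -0.7" --pt "0.205 0.485 0.29 0 0 0 -0.7"

```text
time_s: 10.05
ee_pos: [0.4844, 0.1011, 0.2535]
tool_rot: [[0.169, 0.985, 0.027], [0.972, -0.162, -0.172], [-0.165, 0.055, -0.985]]
ft_force: [0.2, 0.2, 0.0]
gripper_width: 0.85
```

Run:
```python
from h import *
R=downR(-15);rv,sh=rel(R,[.5045,.0623,.17])
```

```text
t 10.05 turn [0.063 0.163 0.094] |deg| 11.4 shift [-0.0174  0.0204  0.1079] tcp [0.5045 0.0623 0.1513] q [ 0.64  0.15 -0.04  0.16 -1.46  2.31] w 0.85 F [0.2 0.2 0. ]
```

Request:
jog_arm --pt "0.035 0.09 0.05 -0.006 0.008 0.02 -0.7" --pt "0.063 0.163 0.094 -0.0174 0.0204 0.05 -0.7" --pt "0.063 0.163 0.094 -0.0174 0.0204 0.085 -0.7" --pt "0.063 0.163 0.094 -0.0174 0.0204 0.108 -0.7" --pt "0.063 0.163 0.094 -0.0174 0.0204 0.108 -0.7"

```text
time_s: 10.47
ee_pos: [0.5008, 0.059, 0.1458]
tool_rot: [[0.26, 0.966, -0.01], [0.966, -0.26, -0.008], [-0.01, -0.008, -1.0]]
ft_force: [-0.5, 0.8, -0.8]
gripper_width: 0.847
```

Run:
```python
from h import *
R=downR(-15);rv,sh=rel(R,[.5045,.0623,.091]);snap('wrist','w10.png')
```

```text
t 10.47 turn [-0.008  0.01  -0.001] |deg| 0.7 shift [0.0049 0.0033 0.0734] tcp [0.5045 0.0623 0.0723] q [ 0.43  0.22 -0.16  0.   -1.2   2.45] w 0.85 F [-0.5  0.8 -0.8]
```

View pics/w10.png

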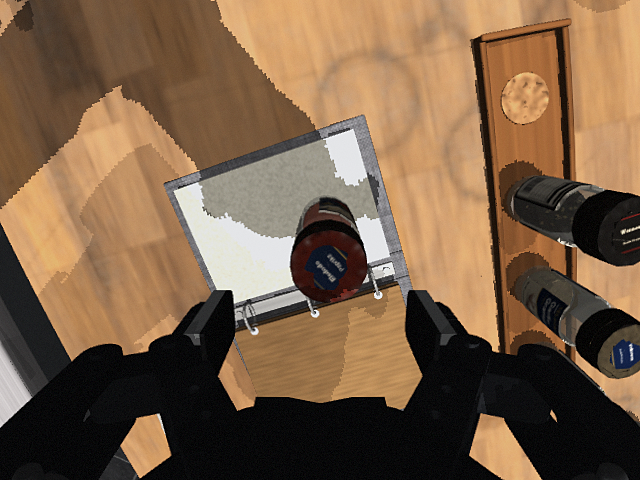

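Request:
jog_arm --pt "-0.008 0.01 0 0.005 0.003 0.004 -0.7" --pt "-0.008 0.01 0 0.005 0.003 0.02 -0.7" --pt "-0.008 0.01 0 0.005 0.003 0.042 -0.7" --pt "-0.008 0.01 0 0.005 0.003 0.062 -0.7" --pt "-0.008 0.01 0 0.005 0.003 0.073 -0.7"

```text
time_s: 10.93
ee_pos: [0.5091, 0.0663, 0.0784]
tool_rot: [[0.255, 0.967, 0.013], [0.967, -0.255, 0.003], [0.006, 0.011, -1.0]]
ft_force: [-0.1, 0.3, 0.0]
gripper_width: 0.849
```

Run:
```python
from h import *
R=downR(-15);rv,sh=rel(R,[.5045,.0623,.091]);snap('wrist','w11.png')
```

```text
t 10.93 turn [ 0.011 -0.006  0.004] |deg| 0.8 shift [-0.0051 -0.0035  0.006 ] tcp [0.5045 0.0623 0.0723] q [ 0.44  0.28 -0.27  0.   -1.01  2.45] w 0.85 F [-0.1  0.3  0. ]
```

View pics/w11.png

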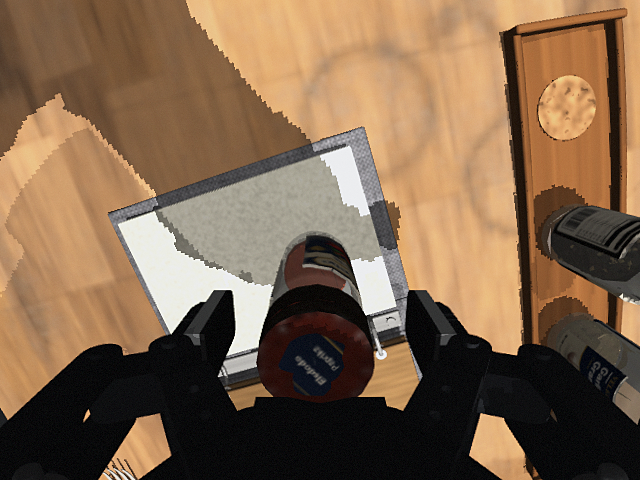

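Request:
jog_arm --pt "0 0 0 -0.004 -0.0035 0.004 -0.7" --pt "0 0 0 -0.004 -0.0035 0.004 -0.7" --pt "0 0 0 -0.004 -0.0035 0.004 -0.7"

```text
time_s: 11.23
ee_pos: [0.5053, 0.0625, 0.0762]
tool_rot: [[0.256, 0.967, 0.014], [0.967, -0.256, 0.003], [0.007, 0.013, -1.0]]
ft_force: [0.1, -0.1, -0.6]
gripper_width: 0.847
```

Run:
```python
from h import *
R=downR(-15);rv,sh=rel(R,[.5045,.0623,.091])
```

```text
t 11.23 turn [ 0.013 -0.007  0.003] |deg| 0.8 shift [-0.0004 -0.0007  0.0039] tcp [0.5045 0.0623 0.0723] q [ 0.43  0.27 -0.29  0.   -1.    2.45] w 0.85 F [ 0.1 -0.1 -0.6]
```

Centred. Level the tool and close.

Request:
jog_arm --pt "0.012 -0.007 0 0 -0.001 0.002 -0.7" --pt "0.012 -0.007 0 0 -0.001 0.002 -0.7" --pt "0.012 -0.007 0 0 -0.001 0.002 1" --pt "0.012 -0.007 0 0 -0.001 0.002 1" --pt "0.012 -0.007 0 0 -0.001 0.002 1" --force 40

```text
time_s: 11.65
ee_pos: [0.5039, 0.0622, 0.073]
tool_rot: [[0.256, 0.967, -0.001], [0.967, -0.256, -0.001], [-0.002, -0.001, -1.0]]
ft_force: [-0.4, 0.2, 0.3]
gripper_width: 0.471
```

Request:
jog_arm --pt "0 0 0 0 0 0 1" --pt "0 0 0 0 0 0 1" --pt "0 0 0 0 0 0 1"

```text
time_s: 11.9
ee_pos: [0.5039, 0.0622, 0.073]
tool_rot: [[0.256, 0.967, -0.001], [0.967, -0.256, -0.001], [-0.002, -0.001, -1.0]]
ft_force: [0.4, -0.6, 1.6]
gripper_width: 0.469
```

Run:
```python
from h import *
R=downR(-15);rv,sh=rel(R,[.6767,.113,.2])
c=snap('wrist','w12.png')
# cork centroid in wrist view
h=cv2.cvtColor(c['image'],cv2.COLOR_RGB2HSV); 
for uv in [(566,105),(567,107)]: print(h[uv[1],uv[0]],h[150,560],onplane(c,[uv],.004))
```

```text
t 11.9 turn [-0.001  0.002  0.003] |deg| 0.2 shift [ 0.0932  0.154  -0.1086] tcp [0.6767 0.113  0.1813] q [ 0.43  0.28 -0.28  0.   -1.01  2.45] w 0.47 F [ 0.4 -0.6  1.6]
[ 17 123 236] [ 13 166 174] [[0.66867358 0.11117728 0.004     ]]
[ 17 125 235] [ 13 166 174] [[0.66917567 0.1098963  0.004     ]]
```

View pics/w12.png

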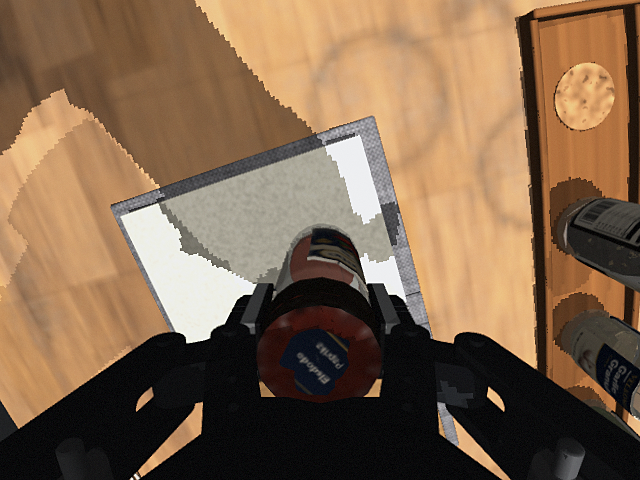

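```bash
cat > cork.py <<'E'
from h import *
def cork(c,seed,r=45):
    h=cv2.cvtColor(c['image'],cv2.COLOR_RGB2HSV).astype(int); ref=h[seed[1]-1:seed[1]+2,seed[0]-1:seed[0]+2].reshape(-1,3).mean(0)
    m=((h[...,1]<ref[1]+22)&(h[...,2]>ref[2]-35)).astype(np.uint8)
    z=np.zeros_like(m); cv2.circle(z,seed,r,1,-1); m&=z
    m=cv2.morphologyEx(m,cv2.MORPH_OPEN,np.ones((3,3)))
    n,l,st,ce=cv2.connectedComponentsWithStats(m); k=1+np.argmax(st[1:,4]); 
    ct=max(cv2.findContours((l==k).astype(np.uint8),0,1)[0],key=cv2.contourArea)
    e=cv2.fitEllipse(cv2.convexHull(ct)); 
    box=cv2.boxPoints(e); w=onplane(c,box,.004)
    return ce[k],e,onplane(c,[e[0]],.004)[0].round(4),onplane(c,[ce[k]],.004)[0].round(4),np.linalg.norm(w[0]-w[1]).round(4),np.linalg.norm(w[1]-w[2]).round(4)
E
python3 - <<'E'
from cork import *
print(cork(snap('wrist'),(585,96),42))
print(cork(snap('top'),(279,198),12))
print(cork(snap('scene'),(347,204),12))
E
```

```text
(array([584.3506363 ,  96.31178835]), ((584.626220703125, 95.72122192382812), (58.2095832824707, 68.67505645751953), 19.89769172668457), array([0.6809, 0.1139, 0.004 ]), array([0.6807, 0.1136, 0.004 ]), np.float64(0.0377), np.float64(0.038))
(array([279.75229358, 200.44954128]), ((279.8332214355469, 200.28916931152344), (17.421367645263672, 24.586830139160156), 74.45201873779297), array([0.67  , 0.1099, 0.004 ]), array([0.6696, 0.1101, 0.004 ]), np.float64(0.0643), np.float64(0.0471))
(array([347.22680412, 203.94845361]), ((347.25537109375, 203.9335174560547), (8.984014511108398, 13.053593635559082), 97.44868469238281), array([0.6774, 0.1172, 0.004 ]), array([0.6773, 0.1172, 0.004 ]), np.float64(0.0385), np.float64(0.0354))
```

Request:
jog_arm --pt "0 0 0 0 0 -0.02 1" --pt "0 0 0 0 0 -0.05 1" --pt "0 0 0 0.015 0.025 -0.06 1" --pt "0 0 0 0.03 0.05 -0.06 1" --pt "0 0 0 0.045 0.075 -0.06 1"

```text
time_s: 12.52
ee_pos: [0.5885, 0.087, 0.1333]
tool_rot: [[0.257, 0.967, -0.001], [0.967, -0.257, -0.0], [-0.001, -0.001, -1.0]]
ft_force: [0.6, 0.7, -1.6]
gripper_width: 0.467
```

Request:
jog_arm --pt "0 0 0 0.015 0.025 0 1" --pt "0 0 0 0.03 0.05 0 1" --pt "0 0 0 0.043 0.07 0 1" --pt "0 0 0 0.05 0.08 0 1" --pt "0 0 0 0.05 0.08 0 1"

```text
time_s: 12.93
ee_pos: [0.6786, 0.115, 0.1295]
tool_rot: [[0.257, 0.967, -0.005], [0.967, -0.257, -0.002], [-0.003, -0.004, -1.0]]
ft_force: [-1.7, -0.3, -1.5]
gripper_width: 0.469
```

Run:
```python
from h import *
R=downR(-15);rv,sh=rel(R,[.678,.114,.15])
c=snap('wrist','w13.png')
```

```text
t 12.93 turn [-0.004  0.003  0.002] |deg| 0.3 shift [-0.0011 -0.0004 -0.0018] tcp [0.678  0.114  0.1313] q [ 0.39  0.57  0.34 -0.   -1.34  2.49] w 0.47 F [-1.7 -0.3 -1.5]
```

View pics/w13.png

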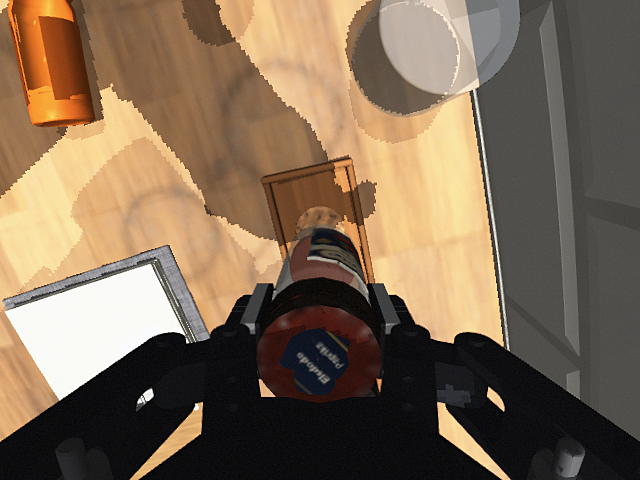

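Run:
```python
from h import *
c=snap('wrist'); cv2.imwrite('pics/w13c.png',cv2.resize(c['image'][190:260,260:390,::-1],None,fx=6,fy=6,interpolation=cv2.INTER_CUBIC))
for uv in [(320,207),(298,222),(341,216),(318,220)]: print(uv,onplane(c,[uv],.004).round(4))
```

```text
(320, 207) [[0.6823 0.1301 0.004 ]]
(298, 222) [[0.6625 0.123  0.004 ]]
(341, 216) [[0.6964 0.119  0.004 ]]
(318, 220) [[0.6781 0.1205 0.004 ]]
```

View pics/w13c.png

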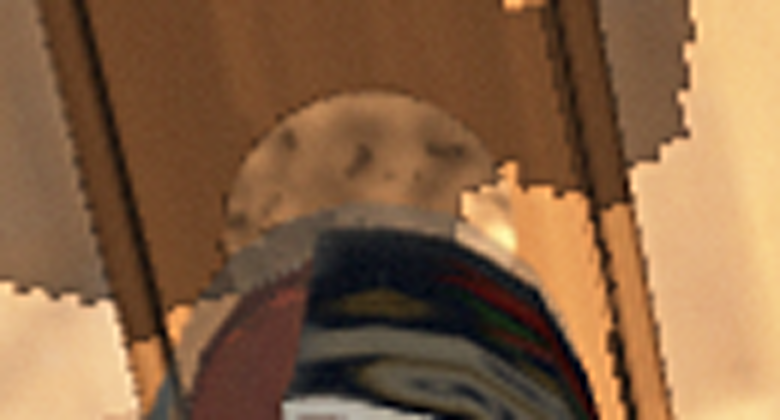

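Request:
jog_arm --pt "-0.004 0.003 0 -0.001 0 0.01 1" --pt "-0.004 0.003 0 -0.001 0 0.028 1" --pt "-0.004 0.003 0 -0.001 0 0.046 1" --pt "-0.004 0.003 0 -0.001 0 0.058 1" --pt "-0.004 0.003 0 -0.001 0 0.063 1"

```text
time_s: 13.45
ee_pos: [0.675, 0.1127, 0.0671]
tool_rot: [[0.257, 0.966, -0.002], [0.966, -0.257, -0.0], [-0.001, -0.001, -1.0]]
ft_force: [-0.6, -0.3, -1.0]
gripper_width: 0.469
```

Request:
jog_arm --pt "0 0 0 0 0 0.001 1" --pt "0 0 0 0 0 0.002 1" --pt "0 0 0 0 0 0.003 1" --pt "0 0 0 0 0 0.003 1"

```text
time_s: 13.78
ee_pos: [0.6778, 0.1134, 0.0673]
tool_rot: [[0.256, 0.967, 0.004], [0.967, -0.256, 0.001], [0.002, 0.004, -1.0]]
ft_force: [-0.4, -0.5, -0.8]
gripper_width: 0.467
```

Request:
jog_arm --pt "0.004 -0.002 0 0 0 0.002 1" --pt "0.004 -0.002 0 0 0 0.004 1" --pt "0.004 -0.002 0 0 0 0.005 1" --pt "0.004 -0.002 0 0 0 0.005 1"

```text
time_s: 14.12
ee_pos: [0.6775, 0.1133, 0.0611]
tool_rot: [[0.256, 0.967, -0.002], [0.967, -0.256, -0.001], [-0.001, -0.002, -1.0]]
ft_force: [-0.1, 0.4, -0.6]
gripper_width: 0.469
```

Request:
jog_arm --pt "0 0 0 0 0 0.001 1" --pt "0 0 0 0 0 0.001 1" --pt "0 0 0 0 0 0.001 1"

```text
time_s: 14.37
ee_pos: [0.6776, 0.1133, 0.061]
tool_rot: [[0.256, 0.967, -0.001], [0.967, -0.256, -0.0], [-0.001, -0.001, -1.0]]
ft_force: [-1.5, 0.3, 4.9]
gripper_width: 0.468
```

Request:
jog_arm --pt "0 0 0 0 0 -0.001 0" --pt "0 0 0 0 0 -0.001 -0.2" --pt "0 0 0 0 0 -0.001 -0.5" --pt "0 0 0 0 0 -0.001 -0.5" --pt "0 0 0 0 0 -0.001 -0.5"

```text
time_s: 14.78
ee_pos: [0.6774, 0.1133, 0.061]
tool_rot: [[0.256, 0.967, -0.002], [0.967, -0.256, -0.001], [-0.001, -0.002, -1.0]]
ft_force: [-0.4, -1.1, 0.4]
gripper_width: 0.747
```

Request:
jog_arm --pt "0 0 0 0 0 -0.01 -0.5" --pt "0 0 0 0 0 -0.03 -0.5" --pt "0 0 0 0 0 -0.06 -0.5" --pt "0 0 0 0 0 -0.09 -0.5" --pt "0 0 0 0 0 -0.12 -0.5"

```text
time_s: 15.2
ee_pos: [0.6775, 0.1131, 0.1835]
tool_rot: [[0.256, 0.967, -0.001], [0.967, -0.256, -0.001], [-0.001, -0.001, -1.0]]
ft_force: [0.9, 0.3, -0.3]
gripper_width: 0.75
```

Request:
jog_arm --pt "0 0 0 -0.01 -0.03 -0.02 -0.5" --pt "0 0 0 -0.02 -0.06 -0.03 -0.5" --pt "0 0 0 -0.04 -0.09 -0.03 -0.5" --pt "0 0 0 -0.06 -0.12 -0.03 -0.5" --pt "0 0 0 -0.08 -0.15 -0.03 -0.5"

```text
time_s: 15.62
ee_pos: [0.5107, 0.074, 0.2124]
tool_rot: [[0.256, 0.967, -0.0], [0.967, -0.256, -0.0], [-0.0, -0.0, -1.0]]
ft_force: [0.6, 1.0, 0.0]
gripper_width: 0.754
```

Run:
```python
from h import *
for n in ('top','scene'):
    c=snap(n,n[0]+'14.png');P=cloud(c)
    m=(abs(P[...,0]-.678)<.045)&(abs(P[...,1]-.114)<.04)&(P[...,2]>.09)&(P[...,2]<.13)
    Q=P[m];print(n,len(Q),Q[:,:2].min(0),Q[:,:2].max(0),np.percentile(Q[:,2],[50,95]))
    cv2.imwrite('pics/c%s14.png'%n[0],cv2.resize((c['image'][160:320,250:400] if n=='top' else c['image'][170:320,230:430])[...,::-1],None,fx=4,fy=4,interpolation=cv2.INTER_CUBIC))
np.save('Pt14.npy',cloud(snap('top')));np.save('Ps14.npy',cloud(snap('scene')))
rel(downR(-15),[.678,.114,.15])
```

```text
Traceback (most recent call last):
ValueError: zero-size array to reduction operation minimum which has no identity
```

Run:
```python
from h import *
for n in ('scene','wrist'):
    c=snap(n,n[0]+'14.png');P=cloud(c)
    m=(abs(P[...,0]-.678)<.045)&(abs(P[...,1]-.114)<.04)&(P[...,2]>.09)&(P[...,2]<.13)
    Q=P[m];print(n,len(Q)); 
    if len(Q): print(Q[:,:2].min(0),Q[:,:2].max(0),np.percentile(Q[:,2],[50,95]))
```

```text
scene 177
[0.65552814 0.09005233] [0.69765189 0.13429654] [0.10660054 0.11346245]
wrist 3364
[0.65943511 0.09395393] [0.70023655 0.13393203] [0.11066298 0.11209824]
```

View pics/s14.png

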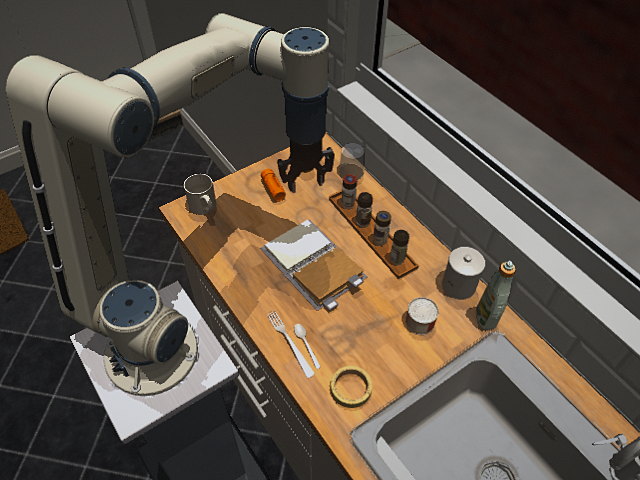

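View pics/w14.png

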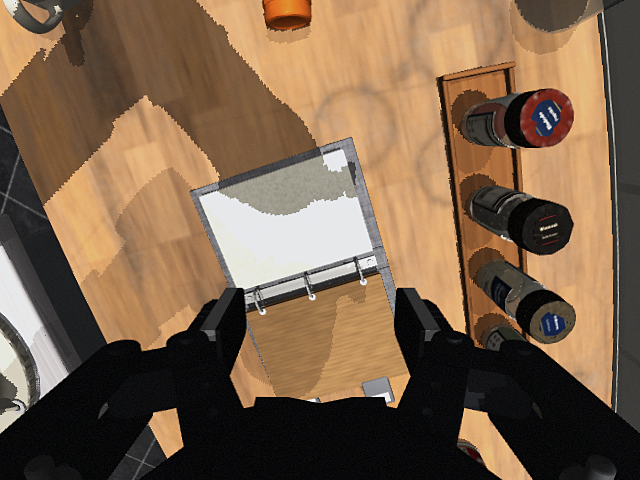

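Run:
```python
from h import *
c=snap('top'); P=np.load('Ptop.npy')
print(onplane(c,[(273,245),(371,237.6),(376.4,304)],.003).round(4))
print(onplane(c,[(260+300/5,230+76/5),(260+352/5,230+372/5)],.003).round(4))
# leaf plane fit
m=np.zeros((480,640),np.uint8); cv2.fillPoly(m,[np.array([(331,246),(367,243),(371,296),(336,299)])],1)
Q=P[m>0]; A_=np.c_[Q[:,:2],np.ones(len(Q))]; co,*_=np.linalg.lstsq(A_,Q[:,2],rcond=None); print('leaf plane',co, 'resid',np.std(Q[:,2]-A_@co))
for nm,(u0,u1,v0,v1) in (('far tab',(373,382,250,258)),('near tab',(378,384,286,293))):
    q=P[v0:v1,u0:u1].reshape(-1,3);print(nm,np.median(q,0).round(4),q[:,2].min().round(3),q[:,2].max().round(3))
c=snap('scene','s15.png');np.save('Ps.npy',cloud(c))
cv2.imwrite('pics/s15c.png',cv2.resize(c['image'][210:320,255:385,::-1],None,fx=6,fy=6,interpolation=cv2.INTER_CUBIC))
```

```text
[[ 0.5519  0.1284  0.003 ]
 [ 0.5656 -0.1242  0.003 ]
 [ 0.3951 -0.1312  0.003 ]]
[[ 0.5486  0.0075  0.003 ]
 [ 0.3965 -0.0155  0.003 ]]
 ** On entry to DLASCL parameter number  4 had an illegal value
 ** On entry to DLASCL parameter number  4 had an illegal valueTraceback (most recent call last):
  File "<stdin>", line 7, in <module>
    x, resids, rank, s = _umath_linalg.lstsq(a, b, rcond,
                         ~~~~~~~~~~~~~~~~~~~^^^^^^^^^^^^^
                                             signature=signature)
                                             ^^^^^^^^^^^^^^^^^^^^
    raise LinAlgError("SVD did not converge in Linear Least Squares")
numpy.linalg.LinAlgError: SVD did not converge in Linear Least Squares
```

Run:
```python
from h import *
P=np.load('Ptop.npy')
yaw=.054
ex=np.array([np.cos(yaw),np.sin(yaw)]);ey=np.array([-ex[1],ex[0]])
cor=[((.5519,.1284),(86,128)),((.5656,-.1242),(86,-128)),((.3951,-.1312),(-86,-128))]
o=np.mean([np.array(w)-(ex*a+ey*b)/1000 for w,(a,b) in cor],0);print('origin',o,[ (np.array(w)-(ex*a+ey*b)/1000).round(4) for w,(a,b) in cor])
m=np.zeros((480,640),np.uint8); cv2.fillPoly(m,[np.array([(331,246),(367,243),(371,296),(336,299)])],1)
def an(P,Q,tag):
    B=Q[:,:2]-o; x=B@ex;y=B@ey
    k=(abs(x)<.06)&(y<-.03)&(y>-.11)&(Q[:,2]<.06)&(Q[:,2]>.01)
    f=np.polyfit(y[k],Q[k,2],1);print(tag,'z vs y',f,'q',np.arctan(-f[0]),'z at axis',f[1],k.sum(),np.std(Q[k,2]-np.polyval(f,y[k])))
    for xc in(.035,-.05):
        k=(abs(x-xc)<.012)&(y<-.128)&(y>-.15); print('tab',xc,k.sum(),np.median(Q[k],0).round(4),np.percentile(Q[k,2],[10,50,90]).round(4))
    return
Q=P.reshape(-1,3);Q=Q[~np.isnan(Q[:,0])];an(P,Q,'top')
c=snap('scene','s15.png');Q=cloud(c).reshape(-1,3);Q=Q[~np.isnan(Q[:,0])];an(P,Q,'scene')
cv2.imwrite('pics/s15c.png',cv2.resize(c['image'][210:320,255:385,::-1],None,fx=6,fy=6,interpolation=cv2.INTER_CUBIC))
```

```text
origin [ 0.47327224 -0.00127611] [array([ 0.4729, -0.0041]), array([ 0.4728, -0.001 ]), array([0.4741, 0.0013])]
top z vs y [-0.13136743  0.02041687] q 0.13061947667120696 z at axis 0.02041687161267754 1535 0.002723346190130634
tab 0.035 97 [ 0.5139 -0.1386  0.0385] [0.0015 0.0385 0.0421]
tab -0.05 86 [ 0.4308 -0.1428  0.0153] [0.0119 0.0153 0.0192]
scene z vs y [-0.12823436  0.02071348] q 0.12753831472727062 z at axis 0.020713483292096258 1071 0.0030165491809859587
tab 0.035 129 [ 0.5153 -0.1385  0.006 ] [-0.0033  0.006   0.0423]
tab -0.05 101 [ 0.4297 -0.1443  0.0144] [-0.0024  0.0144  0.0188]
```

View pics/s15c.png

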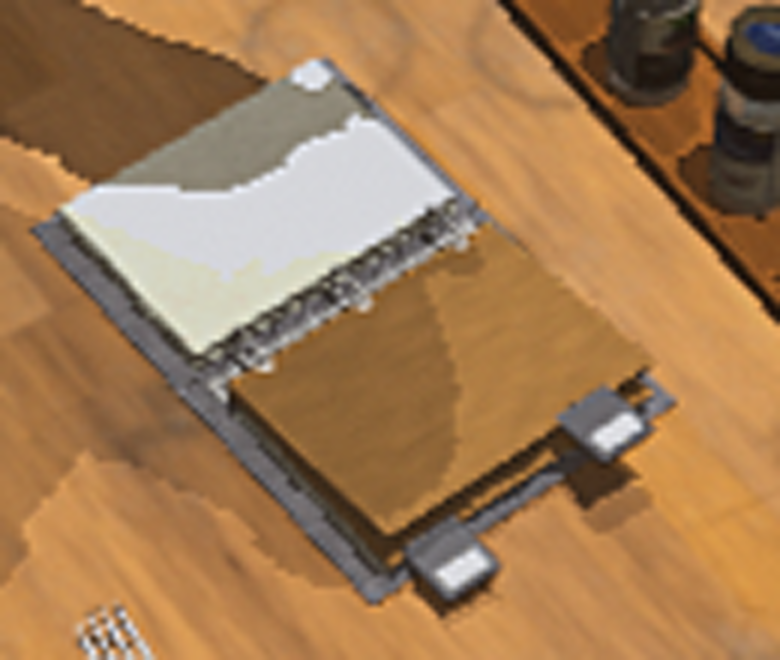

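```bash
cat >> h.py <<'E'
YAW=.054;O=np.array([.473,-.001,.0185])
EX=np.array([np.cos(YAW),np.sin(YAW),0]);EY=np.array([-EX[1],EX[0],0]);EZ=np.array([0,0,1.])
Q0=.13
def leafpose(q,al0,sgn=1,r=.144,d=.011,q0=Q0):
    al=np.radians(al0)-(q-q0)
    z=-np.cos(al)*EZ+np.sin(al)*EY
    R=R_yz(sgn*EX,z)
    u=-np.cos(q)*EY+np.sin(q)*EZ
    p=O+.035*EX+r*u
    return R,p+z*d   # TCP
E
python3 - <<'E'
from h import *; from kin import *
for sg in (1,-1):
  for al in (35,45,55,65):
    q=None
    for a in np.radians([7.4,30,55,80,105]):
        R,t=leafpose(a,al,sg)
        if q is None:
            s=ikm(R,t,12); print(sg,al,[x.round(2) for x in s]); 
            if not s: break
            q=s[0]
        r=ik(R,t,q);q=r[0];print('   ',np.degrees(a).round(),*r)
E
```

```text
1 35 [array([-0.37,  0.6 ,  0.13, -0.56, -1.41, -2.54])]
    7.0 [-0.37  0.6   0.13 -0.56 -1.41 -2.54] 0.0 [ 0.608 -0.234  0.398] [ 0.527 -0.343  0.324]
    30.0 [-0.09  0.37 -0.07 -0.23 -1.18 -2.9 ] 0.0 [ 0.548 -0.05   0.466] [ 0.519 -0.199  0.433]
    55.0 [ 0.12  0.25 -0.17 -0.01 -1.14 -3.01] 0.2257 [0.493 0.059 0.489] [ 0.511 -0.095  0.488]
    80.0 [ 0.32  0.25 -0.17  0.16 -1.24 -3.01] 0.4682 [0.47  0.157 0.489] [0.528 0.015 0.512]
    105.0 [ 0.57  0.4  -0.12  0.35 -1.45 -3.01] 0.7061 [0.464 0.296 0.432] [0.564 0.188 0.478]
1 45 [array([-0.45,  0.69,  0.22, -0.67, -1.56, -2.47])]
    7.0 [-0.45  0.69  0.22 -0.67 -1.56 -2.47] 0.0 [ 0.621 -0.299  0.371] [ 0.529 -0.39   0.285]
    30.0 [-0.21  0.43  0.04 -0.39 -1.31 -2.75] 0.0 [ 0.574 -0.122  0.47 ] [ 0.522 -0.257  0.415]
    55.0 [ 0.07  0.26 -0.13 -0.09 -1.17 -3.01] 0.1291 [0.505 0.037 0.499] [ 0.511 -0.117  0.486]
    80.0 [ 0.27  0.24 -0.15  0.07 -1.22 -3.01] 0.3971 [0.475 0.132 0.503] [ 0.52  -0.016  0.513]
    105.0 [ 0.5   0.34 -0.12  0.25 -1.38 -3.01] 0.6278 [0.467 0.258 0.462] [0.554 0.135 0.497]
1 55 [array([-0.52,  0.78
[... 2467 characters left out ...]
45  0.23 -0.3   0.3  -1.18 -0.54] 0.0 [0.418 0.204 0.455] [0.504 0.082 0.495]
    105.0 [ 0.74  0.4  -0.36  0.56 -1.38 -0.96] 0.0 [0.363 0.334 0.356] [0.493 0.275 0.416]
-1 65 [array([-0.57,  0.88,  0.38, -0.87, -1.84,  0.74])]
    7.0 [-0.57  0.88  0.38 -0.87 -1.84  0.74] 0.0 [ 0.635 -0.406  0.289] [ 0.533 -0.459  0.185]
    30.0 [-0.4   0.59  0.21 -0.65 -1.58  0.58] 0.0 [ 0.608 -0.26   0.437] [ 0.527 -0.36   0.349]
    55.0 [-0.07  0.32  0.   -0.31 -1.3   0.22] 0.0 [ 0.544 -0.041  0.517] [ 0.518 -0.187  0.471]
    80.0 [ 0.35  0.22 -0.22  0.14 -1.18 -0.35] 0.0 [0.446 0.163 0.489] [0.507 0.022 0.508]
    105.0 [ 0.69  0.33 -0.33  0.47 -1.31 -0.85] 0.0 [0.375 0.307 0.398] [0.496 0.227 0.453]
```

Run:
```python
from h import *; from kin import *
R,t=leafpose(Q0,38,-1); print(t,R.round(3))
tp=t-R[:,2]*.09; s=arm.sense();R0=Ro.from_matrix(s['tool_rot']).as_matrix()
rv,sh=rel(R,tp,False); q=s['q']
for sign in (1,-1):
    v=rv if sign==1 else rv*(1-2*np.pi/np.linalg.norm(rv))
    q=s['q'];print('rv',v.round(3))
    for k in np.linspace(0,1,9):
        Rk=R0@Ro.from_rotvec(v*k).as_matrix(); p=s['ee_pos']*(1-k)+k*tp+[0,0,.08*np.sin(np.pi*k)]
        r=ik(Rk,p,q);q=r[0];print(k,*r[:2],r[3])
```

```text
[ 0.5152901 -0.1349253  0.0284992] [[ 0.043 -0.999 -0.033]
 [-0.787 -0.054  0.615]
 [-0.616  0.    -0.788]]
t 15.87 turn [ 0.925 -0.147  2.687] |deg| 163.0 shift [-0.2545  0.0734  0.1133] tcp [ 0.5183 -0.1903  0.0994] q [ 0.45  0.2  -0.01  0.   -1.36  2.44] w 0.75 F [ 0.1 -0.1  0. ]
rv [ 0.925 -0.147  2.687]
0.0 [ 0.45  0.2  -0.02  0.   -1.36  2.43] 0.0 [0.512 0.075 0.575]
0.125 [ 0.34  0.27  0.13 -0.07 -1.53  2.21] 0.0 [0.554 0.03  0.589]
0.25 [ 0.22  0.33  0.27 -0.14 -1.69  1.99] 0.0 [ 0.588 -0.027  0.593]
0.375 [ 0.1   0.4   0.37 -0.22 -1.8   1.75] 0.0 [ 0.612 -0.093  0.586]
0.5 [-0.03  0.45  0.44 -0.31 -1.87  1.5 ] 0.0 [ 0.623 -0.165  0.565]
0.625 [-0.15  0.5   0.45 -0.39 -1.88  1.26] 0.0 [ 0.618 -0.238  0.531]
0.75 [-0.26  0.54  0.43 -0.46 -1.84  1.02] 0.0 [ 0.599 -0.306  0.486]
0.875 [-0.37  0.58  0.39 -0.52 -1.75  0.8 ] 0.0 [ 0.569 -0.365  0.436]
1.0 [-0.47  0.61  0.33 -0.57 -1.64  0.58] 0.0 [ 0.53  -0.413  0.385]
rv [-1.117  0.177 -3.246]
0.0 [ 0.45  0.2  -0.02  0.   -1.36  2.43] 0.0 [0.512 0.075 0.575]
0.125 [ 0.42  0.09 -0.13  0.05 -1.22  2.86] 0.0 [0.463 0.036 0.588]
0.25 [ 0.47 -0.06 -0.38  0.24 -0.98  3.01] 0.1544 [0.388 0.03  0.58 ]
0.375 [ 0.47 -0.23 -0.75  0.61 -0.6   3.01] 0.365 [0.302 0.011 0.532]
0.5 [ 0.08 -0.25 -1.02  1.25 -0.11  3.01] 0.4687 [ 0.264 -0.028  0.482]
0.625 [-0.09 -0.2  -1.03  1.67 -0.11  3.01] 0.6201 [ 0.279 -0.01   0.467]
0.75 [-0.13 -0.15 -1.03  1.67 -0.11  3.01] 0.7574 [ 0.298 -0.024  0.452]
0.875 [-0.18 -0.06 -1.01  1.67 -0.11  3.01] 0.9303 [ 0.323 -0.044  0.432]
1.0 [-0.47  0.61  0.33 -0.57 -1.64  0.58] 0.0 [ 0.53  -0.413  0.385]
```

Request:
jog_arm --pt "0.039 -0.006 0.113 -0.02 0.007 -0.02 -0.5" --pt "0.078 -0.012 0.226 -0.05 0.014 -0.04 -0.5" --pt "0.117 -0.018 0.339 -0.08 0.021 -0.06 -0.5" --pt "0.156 -0.025 0.452 -0.11 0.028 -0.07 -0.5" --pt "0.195 -0.031 0.565 -0.14 0.035 -0.07 -0.5"

```text
time_s: 16.28
ee_pos: [0.5124, -0.0712, 0.2844]
tool_rot: [[0.731, 0.659, -0.177], [0.677, -0.732, 0.073], [-0.082, -0.173, -0.982]]
ft_force: [1.7, -0.7, 0.2]
gripper_width: 0.756
```

Request:
jog_arm --pt "0.039 -0.006 0.113 0 0 0 -0.5" --pt "0.078 -0.012 0.226 0 0 0 -0.5" --pt "0.117 -0.018 0.339 0 0 0 -0.5" --pt "0.156 -0.025 0.452 0 0 0 -0.5" --pt "0.195 -0.031 0.565 0 0 0 -0.5"

```text
time_s: 16.7
ee_pos: [0.5117, -0.0699, 0.2809]
tool_rot: [[0.95, 0.12, -0.288], [0.19, -0.955, 0.229], [-0.248, -0.272, -0.93]]
ft_force: [0.3, -0.6, -0.3]
gripper_width: 0.748
```

Request:
jog_arm --pt "0.039 -0.006 0.113 0 0 0 -0.5" --pt "0.078 -0.012 0.226 0 0 0 -0.5" --pt "0.117 -0.018 0.339 0 0 0 -0.5" --pt "0.156 -0.025 0.452 0 0 0 -0.5" --pt "0.195 -0.031 0.565 0 0 0 -0.5"

```text
time_s: 17.12
ee_pos: [0.5117, -0.0701, 0.2808]
tool_rot: [[0.842, -0.459, -0.283], [-0.325, -0.851, 0.413], [-0.43, -0.255, -0.866]]
ft_force: [-0.0, 0.4, -0.3]
gripper_width: 0.753
```

Run:
```python
from h import *; from kin import *
R,t=leafpose(Q0,38,-1)
rel(R,t-R[:,2]*.09,False)
```

```text
t 17.12 turn [ 0.342 -0.052  0.984] |deg| 59.8 shift [0.1227 0.1455 0.1056] tcp [ 0.5183 -0.1903  0.0994] q [-0.13  0.46  0.57 -0.43 -2.01  1.15] w 0.75 F [-0.   0.4 -0.3]
```

Request:
jog_arm --pt "0.039 -0.006 0.113 0.008 0.02 -0.01 -0.5" --pt "0.078 -0.012 0.226 0.016 0.04 -0.02 -0.5" --pt "0.117 -0.018 0.339 0.024 0.06 -0.03 -0.5" --pt "0.156 -0.025 0.452 0.032 0.08 -0.04 -0.5" --pt "0.195 -0.031 0.565 0.039 0.102 -0.05 -0.5"

```text
time_s: 17.53
ee_pos: [0.5122, -0.1915, 0.2811]
tool_rot: [[0.445, -0.879, -0.169], [-0.69, -0.457, 0.561], [-0.57, -0.133, -0.811]]
ft_force: [1.0, 0.5, -0.6]
gripper_width: 0.748
```

Run:
```python
from h import *; from kin import *
R,t=leafpose(Q0,38,-1)
rel(R,t-R[:,2]*.1,False)
```

```text
t 17.53 turn [ 0.148 -0.021  0.42 ] |deg| 25.5 shift [0.1054 0.0197 0.137 ] tcp [ 0.5186 -0.1964  0.1073] q [-0.41  0.56  0.71 -0.54 -2.1   0.74] w 0.75 F [ 1.   0.5 -0.6]
```

Request:
jog_arm --pt "0.039 -0.006 0.112 0.02 0.004 0.027 -0.3" --pt "0.078 -0.012 0.224 0.04 0.008 0.054 -0.3" --pt "0.117 -0.018 0.335 0.06 0.012 0.081 -0.3" --pt "0.148 -0.021 0.42 0.083 0.016 0.11 -0.3" --pt "0.148 -0.021 0.42 0.1 0.02 0.13 -0.3"

```text
time_s: 17.95
ee_pos: [0.5159, -0.196, 0.1137]
tool_rot: [[0.04, -0.999, -0.033], [-0.786, -0.052, 0.616], [-0.616, 0.002, -0.787]]
ft_force: [0.6, 0.5, -0.3]
gripper_width: 0.65
```

Request:
jog_arm --pt "0 0 0 0 0 0 -0.3" --pt "0 0 0 0 0 0 -0.3"

```text
time_s: 18.12
ee_pos: [0.5165, -0.1956, 0.1159]
tool_rot: [[0.046, -0.998, -0.036], [-0.786, -0.059, 0.615], [-0.616, 0.0, -0.788]]
ft_force: [0.6, 0.0, 0.4]
gripper_width: 0.654
```

Run:
```python
from h import *; from kin import *
R,t=leafpose(Q0,38,-1)
rel(R,t,False);c=snap('wrist','w16.png');P=cloud(c).reshape(-1,3)
B=(P-O);x=B@EX;y=B@EY
k=(abs(x-.035)<.025)&(y<-.12)&(y>-.16)&(P[:,2]>.025);print(k.sum(),x[k].min(),x[k].max(),y[k].min(),np.median(P[k],0))
k=k&(y<-.13);print('tab x',np.percentile(x[k],[2,98]),'z',np.percentile(P[k,2],[5,50,95]),'ymin',np.percentile(y[k],2))
```

```text
t 18.12 turn [0.003 0.001 0.004] |deg| 0.3 shift [ 0.0061 -0.0024  0.1062] tcp [ 0.5153 -0.1349  0.0285] q [-0.47  0.6   0.35 -0.56 -1.68  0.57] w 0.65 F [0.6 0.  0.4]
1177 0.0100162251234241 0.059964308888046984 -0.15164486332852495 [ 0.51829916 -0.13643447  0.04093056]
tab x [0.02463161 0.05275079] z [0.03950608 0.0417433  0.04305217] ymin -0.15085771533225595
```

View pics/w16.png

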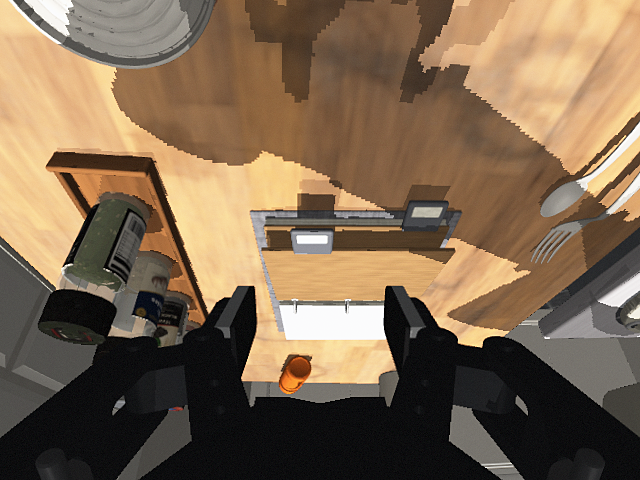

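Request:
jog_arm --pt "0.003 0.001 0.004 0.0045 -0.005 0.02 -0.3" --pt "0.003 0.001 0.004 0.0045 -0.005 0.05 -0.3" --pt "0.003 0.001 0.004 0.0045 -0.005 0.075 -0.3" --pt "0.003 0.001 0.004 0.0045 -0.005 0.09 -0.3" --pt "0.003 0.001 0.004 0.0045 -0.005 0.09 -0.3"

```text
time_s: 18.58
ee_pos: [0.5192, -0.1412, 0.0435]
tool_rot: [[0.046, -0.998, -0.032], [-0.787, -0.056, 0.614], [-0.615, -0.003, -0.788]]
ft_force: [-0.4, -0.6, -0.5]
gripper_width: 0.649
```

Request:
jog_arm --pt "0 0 0 0 0 0 -0.3" --pt "0 0 0 0 0 0 -0.3"

```text
time_s: 18.75
ee_pos: [0.5203, -0.1445, 0.0455]
tool_rot: [[0.047, -0.999, -0.028], [-0.789, -0.054, 0.612], [-0.612, -0.007, -0.791]]
ft_force: [0.6, 0.4, 0.3]
gripper_width: 0.649
```

Run:
```python
from h import *; from kin import *
R,t=leafpose(Q0,38,-1)
rel(R,t+.003*EX+[0,0,.0025],False);c=snap('wrist','w17.png')
```

```text
t 18.75 turn [-0.005 -0.004  0.004] |deg| 0.5 shift [0.0011 0.0016 0.0175] tcp [ 0.5183 -0.1348  0.031 ] q [-0.4   0.62  0.19 -0.59 -1.49  0.61] w 0.65 F [0.6 0.4 0.3]
```

View pics/w17.png

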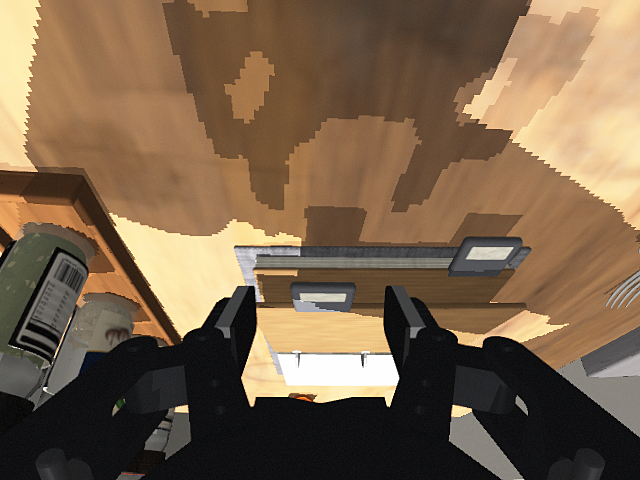

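Request:
jog_arm --pt "-0.005 -0.004 0.004 0.001 0.001 0.008 -0.3" --pt "-0.005 -0.004 0.004 0.001 0.001 0.015 -0.3" --pt "-0.005 -0.004 0.004 0.001 0.001 0.018 -0.3" --pt "-0.005 -0.004 0.004 0.001 0.001 0.018 -0.3"

```text
time_s: 19.13
ee_pos: [0.5165, -0.1323, 0.0277]
tool_rot: [[0.039, -0.999, -0.037], [-0.785, -0.054, 0.617], [-0.618, 0.006, -0.786]]
ft_force: [-0.1, -0.0, 0.3]
gripper_width: 0.646
```

Request:
jog_arm --pt "0 0 0 0 0 0 0.2" --pt "0 0 0 0 0 0 1" --pt "0 0 0 0 0 0 1" --pt "0 0 0 0 0 0 1" --pt "0 0 0 0 0 0 1" --force 30

```text
time_s: 19.55
ee_pos: [0.5183, -0.1334, 0.0288]
tool_rot: [[0.04, -0.999, -0.034], [-0.786, -0.053, 0.616], [-0.617, 0.001, -0.787]]
ft_force: [5.1, -0.4, -0.4]
gripper_width: 0.338
```

Run:
```python
from h import *; from kin import *
R,t=leafpose(Q0,38,-1)
rel(R,t+.003*EX+[0,0,.0025],False);c=snap('wrist','w18.png');snap('scene','s18.png')
```

```text
t 19.55 turn [ 0.     0.001 -0.002] |deg| 0.1 shift [-0.0002  0.0001 -0.0026] tcp [ 0.5183 -0.1348  0.031 ] q [-0.39  0.63  0.17 -0.59 -1.46  0.62] w 0.34 F [ 5.1 -0.4 -0.4]
```

View pics/w18.png

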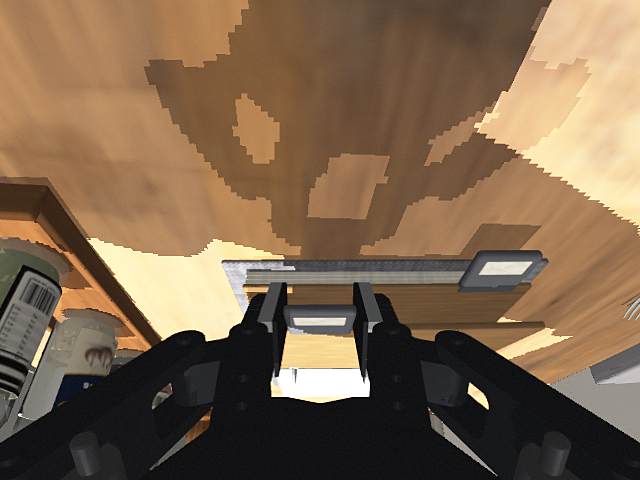

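```bash
cat >> h.py <<'E'
def arc(ths,h=None):
    s=arm.sense();R0=Ro.from_matrix(s['tool_rot']).as_matrix();d=s['ee_pos']-O
    e,z=d@EY,d[2]; print('r',np.hypot(e,z),'ang',np.arctan2(z,-e),'t',s['time_s'],'F',s['ft_force'].round(1),'w',s['gripper_width'])
    v=R0.T@(e*EY+z*EZ)
    for th in ths:
        sh=Ro.from_rotvec([0,th,0]).as_matrix()@v-v; print(th,sh.round(4))
E
python3 -c "
from h import *
arc([.1,.2,.3,.4,.5])"
```

```text
r 0.13501083890843846 ang 0.07653375412729004 t 19.65 F [ 6.6 -0.8  0.5] w 0.33657060394708443
0.1 [-0.0096  0.     -0.0095]
0.2 [-0.0201  0.     -0.018 ]
0.3 [-0.0314  0.     -0.0254]
0.4 [-0.0434  0.     -0.0316]
0.5 [-0.0559  0.     -0.0366]
```

Request:
jog_arm --pt "0 0.05 0 -0.0047 0 -0.0049 1" --pt "0 0.1 0 -0.0096 0 -0.0095 1" --pt "0 0.2 0 -0.0201 0 -0.018 1" --pt "0 0.3 0 -0.0314 0 -0.0254 1" --pt "0 0.4 0 -0.0434 0 -0.0316 1"

```text
time_s: 20.07
ee_pos: [0.5176, -0.1187, 0.0815]
tool_rot: [[0.05, -0.999, -0.014], [-0.965, -0.052, 0.258], [-0.258, 0.001, -0.966]]
ft_force: [1.7, 1.2, -1.1]
gripper_width: 0.337
```

```bash
python3 -c "
from h import *
arc([.1,.2,.3,.4,.5]);c=snap('scene','s19.png')
cv2.imwrite('pics/s19c.png',cv2.resize(c['image'][180:340,230:430,::-1],None,fx=4,fy=4,interpolation=cv2.INTER_CUBIC))"
```

```text
r 0.13544708121492285 ang 0.4837367894430651 t 20.0667 F [ 1.7  1.2 -1.1] w 0.33680838939776975
0.1 [-0.0097  0.     -0.0095]
0.2 [-0.0202  0.     -0.018 ]
0.3 [-0.0316  0.     -0.0253]
0.4 [-0.0436  0.     -0.0315]
0.5 [-0.0562  0.     -0.0365]
```

View pics/s19c.png

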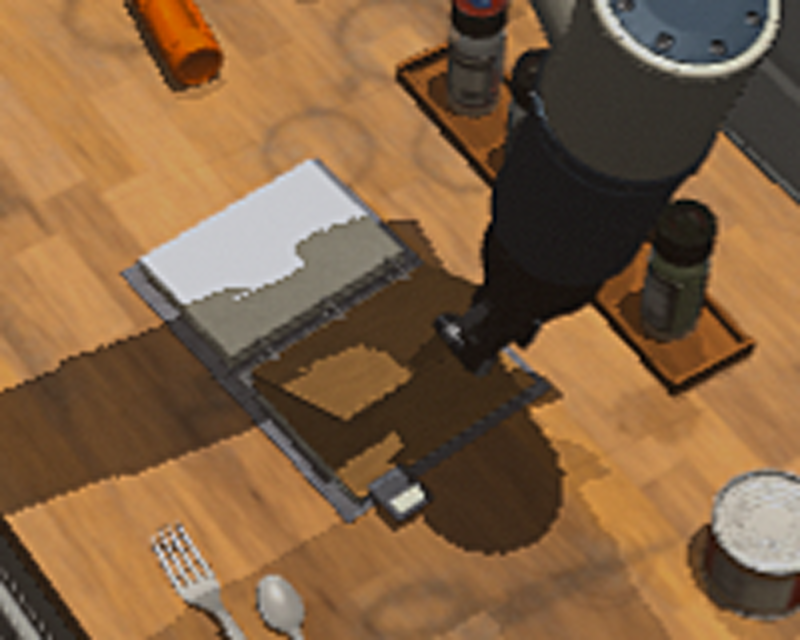

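Request:
jog_arm --pt "0 0.1 0 -0.0097 0 -0.0095 1" --pt "0 0.2 0 -0.0202 0 -0.018 1" --pt "0 0.3 0 -0.0316 0 -0.0253 1" --pt "0 0.4 0 -0.0436 0 -0.0315 1" --pt "0 0.5 0 -0.0562 0 -0.0365 1"

```text
time_s: 20.53
ee_pos: [0.5153, -0.0739, 0.1327]
tool_rot: [[0.054, -0.998, 0.013], [-0.97, -0.055, -0.238], [0.238, -0.0, -0.971]]
ft_force: [0.1, -0.7, 1.0]
gripper_width: 0.338
```

```bash
python3 -c "
from h import *
arc([.1,.2,.3,.4,.5]);print(arm.sense()['q'].round(2));c=snap('scene','s20.png');snap('wrist','w20.png')
cv2.imwrite('pics/s20c.png',cv2.resize(c['image'][180:340,230:430,::-1],None,fx=4,fy=4,interpolation=cv2.INTER_CUBIC))"
```

```text
r 0.13664251629758822 ang 0.989028338699312 t 20.5333 F [ 0.1 -0.7  1. ] w 0.33807060047156984
0.1 [-0.0098  0.     -0.0095]
0.2 [-0.0205  0.     -0.018 ]
0.3 [-0.0319 -0.     -0.0254]
0.4 [-0.0441  0.     -0.0317]
0.5 [-0.0568 -0.     -0.0366]
[ 0.32  0.24 -0.29  0.26 -1.11 -0.39]
```

View pics/s20c.png

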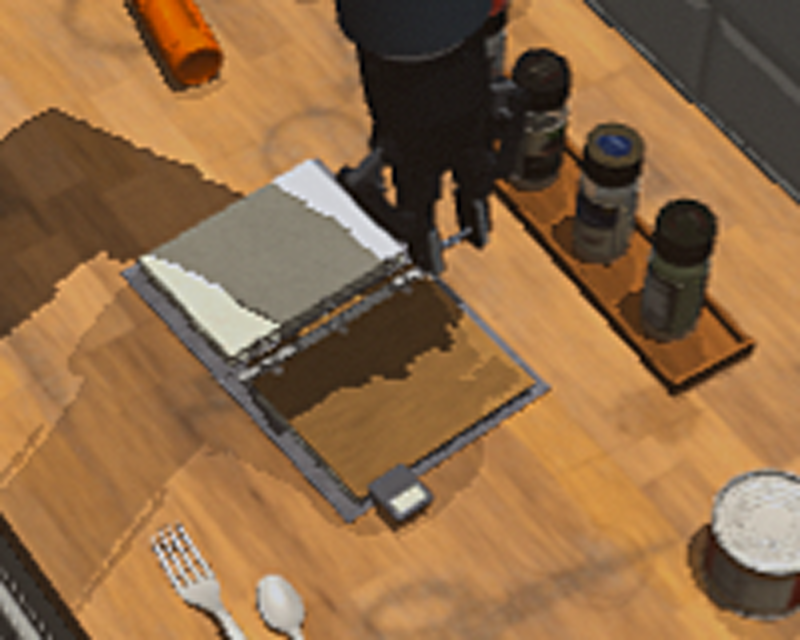

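View pics/w20.png

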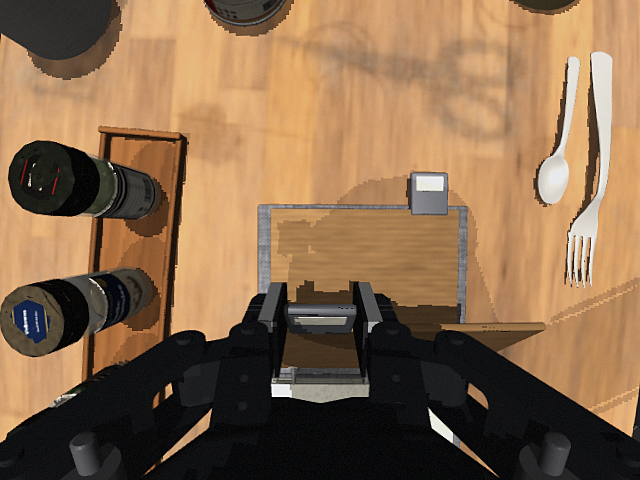

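Request:
jog_arm --pt "0 0.1 0 -0.0098 0 -0.0095 1" --pt "0 0.2 0 -0.0205 0 -0.018 1" --pt "0 0.3 0 -0.0319 0 -0.0254 1" --pt "0 0.4 0 -0.0441 0 -0.0317 1" --pt "0 0.5 0 -0.0568 0 -0.0366 1"

```text
time_s: 21.05
ee_pos: [0.5119, -0.0101, 0.1561]
tool_rot: [[0.041, -0.998, 0.037], [-0.736, -0.055, -0.675], [0.676, 0.0, -0.737]]
ft_force: [0.8, -0.4, 5.4]
gripper_width: 0.335
```

```bash
python3 -c "
from h import *
arc([.1,.2,.3,.4,.5]);print(arm.sense()['q'].round(2));"
```

```text
r 0.1380211595828076 ang 1.4893556757971678 t 21.05 F [ 0.8 -0.4  5.4] w 0.3353172016710545
0.1 [-0.0099  0.     -0.0096]
0.2 [-0.0206  0.     -0.0183]
0.3 [-0.0322 -0.     -0.0257]
0.4 [-0.0445  0.     -0.032 ]
0.5 [-0.0573 -0.     -0.0371]
[ 0.67  0.36 -0.4   0.6  -1.35 -0.92]
```

Request:
jog_arm --pt "0 0.1 0 -0.0096 0 -0.009 1" --pt "0 0.2 0 -0.0206 0 -0.0175 1" --pt "0 0.3 0 -0.0322 0 -0.025 1" --pt "0 0.4 0 -0.0445 0 -0.031 1" --pt "0 0.4 0 -0.0445 0 -0.031 1"

```text
time_s: 21.47
ee_pos: [0.5092, 0.0464, 0.1485]
tool_rot: [[0.03, -0.998, 0.053], [-0.402, -0.061, -0.914], [0.915, 0.006, -0.403]]
ft_force: [-5.3, 9.0, 21.4]
gripper_width: 0.338
```

```bash
python3 -c "
from h import *
arc([.1,.2,.3,.4,.5]);print(arm.sense()['q'].round(2));c=snap('scene','s21.png');snap('wrist','w21.png')
cv2.imwrite('pics/s21c.png',cv2.resize(c['image'][160:310,200:400,::-1],None,fx=4,fy=4,interpolation=cv2.INTER_CUBIC))"
```

```text
r 0.1376492261946755 ang 1.906495237927634 t 21.4667 F [-5.3  9.  21.4] w 0.33838351592500343
0.1 [-0.0099  0.     -0.0096]
0.2 [-0.0207  0.     -0.0181]
0.3 [-0.0322 -0.     -0.0256]
0.4 [-0.0445  0.     -0.0318]
0.5 [-0.0573 -0.     -0.0368]
[ 0.85  0.62 -0.36  0.7  -1.6  -1.16]
```

View pics/s21c.png

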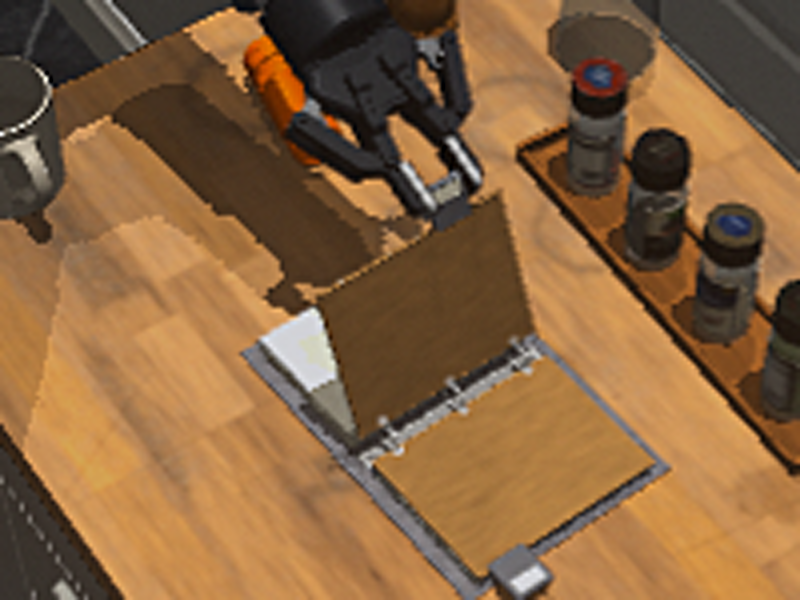

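View pics/w21.png

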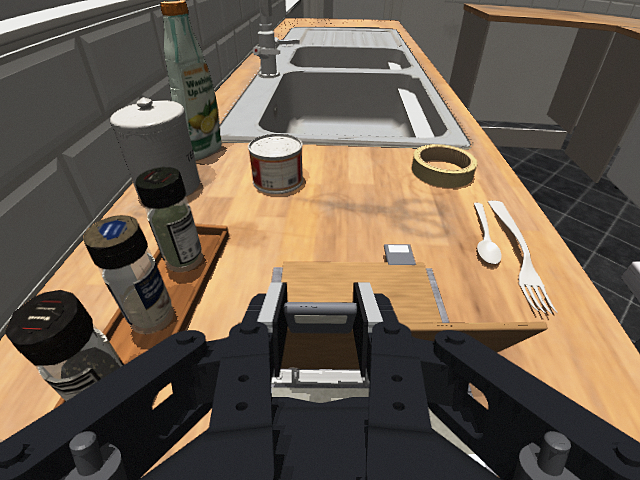

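Request:
jog_arm --pt "0 0 0 0 0 0 0.1" --pt "0 0 0 0 0 0 -0.3" --pt "0 0 0 0 0 0 -0.3" --pt "0 0 0 0 0 -0.01 -0.3" --pt "0 0 0 0 0 -0.03 -0.3"

```text
time_s: 21.98
ee_pos: [0.5056, 0.0691, 0.1584]
tool_rot: [[0.027, -0.999, 0.043], [-0.42, -0.05, -0.906], [0.907, 0.007, -0.421]]
ft_force: [0.3, 0.9, -0.0]
gripper_width: 0.65
```

Request:
jog_arm --pt "0 0 0 0.01 0 -0.025 -0.3" --pt "0 0 0 0.03 0 -0.04 -0.3" --pt "0 0 0 0.06 0 -0.05 -0.3" --pt "0 0 0 0.09 0 -0.06 -0.3" --pt "0 0 0 0.12 0 -0.07 -0.3"

```text
time_s: 22.4
ee_pos: [0.5062, 0.0836, 0.2985]
tool_rot: [[0.027, -0.999, 0.046], [-0.422, -0.053, -0.905], [0.906, 0.005, -0.422]]
ft_force: [0.7, -0.0, 0.6]
gripper_width: 0.653
```

Run:
```python
from h import *; from kin import *
s=arm.sense();R0=Ro.from_matrix(s['tool_rot']).as_matrix();c=snap('scene','s22.png')
cv2.imwrite('pics/s22c.png',cv2.resize(c['image'][160:310,200:400,::-1],None,fx=4,fy=4,interpolation=cv2.INTER_CUBIC))
R=R_yz(-EX,-EZ)
tp=O-.04*EY+[0,0,.25]
rv,sh=rel(R,tp,False);q=s['q']
for k in np.linspace(0,1,6):
    r=ik(R0@Ro.from_rotvec(rv*k).as_matrix(),s['ee_pos']*(1-k)+tp*k,q);q=r[0];print(*r)
```

```text
t 22.45 turn [-0.003 -1.13  -0.003] |deg| 64.8 shift [0.0201 0.039  0.1263] tcp [ 0.4752 -0.0409  0.2685] q [ 0.89  0.49 -0.13  0.69 -1.88 -0.96] w 0.65 F [1.6 0.3 5.9]
[ 0.89  0.49 -0.14  0.69 -1.87 -0.96] 0.0 [0.36  0.442 0.372] [0.489 0.411 0.451]
[ 0.83  0.37 -0.14  0.61 -1.76 -0.88] 0.0 [0.363 0.398 0.438] [0.486 0.344 0.515]
[ 0.75  0.26 -0.13  0.5  -1.65 -0.77] 0.0 [0.37  0.342 0.498] [0.483 0.262 0.567]
[ 0.62  0.17 -0.11  0.38 -1.55 -0.63] 0.0 [0.384 0.276 0.551] [0.481 0.168 0.605]
[ 0.46  0.12 -0.06  0.21 -1.49 -0.43] 0.0 [0.408 0.2   0.595] [0.48  0.067 0.627]
[ 0.25  0.11  0.01  0.   -1.49 -0.19] 0.0 [0.44  0.111 0.63 ] [ 0.478 -0.039  0.63 ]
```

View pics/s22c.png

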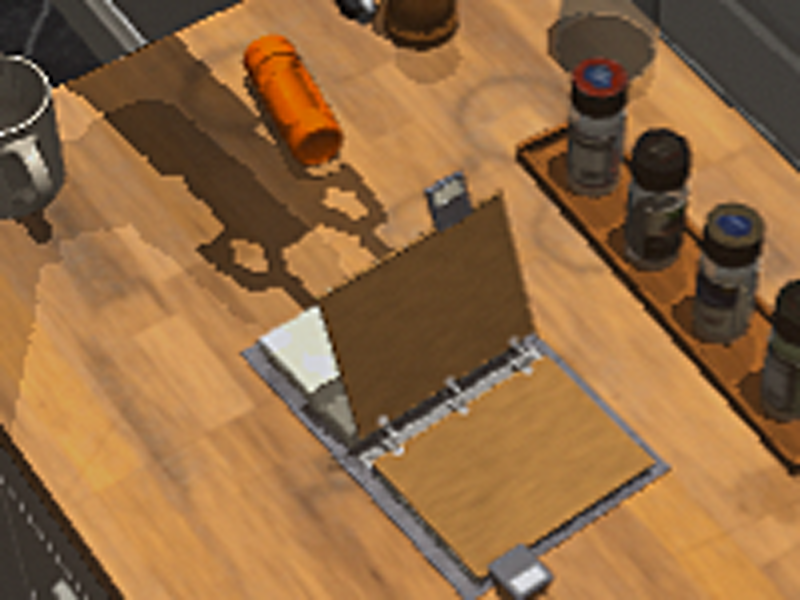

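Request:
jog_arm --pt "0 -0.113 0 0 0.004 0.01 1" --pt "0 -0.226 0 0 0.008 0.02 1" --pt "0 -0.339 0 0 0.012 0.03 1" --pt "0 -0.452 0 0 0.016 0.04 1" --pt "0 -0.565 0 0 0.02 0.05 1"

```text
time_s: 22.87
ee_pos: [0.4888, 0.0376, 0.2763]
tool_rot: [[0.047, -0.999, 0.027], [-0.844, -0.055, -0.533], [0.534, 0.002, -0.846]]
ft_force: [1.0, -0.8, 0.6]
gripper_width: -0.002
```

Request:
jog_arm --pt "0 -0.113 0 0.01 0.004 0 1" --pt "0 -0.226 0 0.02 0.008 0 1" --pt "0 -0.339 0 0.03 0.012 0 1" --pt "0 -0.452 0 0.04 0.016 0 1" --pt "0 -0.565 0 0.05 0.02 0 1"

```text
time_s: 23.28
ee_pos: [0.4711, -0.0057, 0.3045]
tool_rot: [[0.055, -0.998, -0.0], [-0.998, -0.055, 0.002], [-0.002, 0.0, -1.0]]
ft_force: [0.9, -0.4, -0.1]
gripper_width: -0.0
```

Run:
```python
from h import *; from kin import *
R=R_yz(-EX,-EZ)
rel(R,O-.04*EY+[0,0,.2],False)
```

```text
t 23.28 turn [0.    0.002 0.001] |deg| 0.1 shift [ 0.0356 -0.0021  0.086 ] tcp [ 0.4752 -0.0409  0.2185] q [ 0.32  0.09  0.09 -0.   -1.57 -0.27] w -0.0 F [ 0.9 -0.4 -0.1]
```

Request:
jog_arm --pt "0 0 0 0.02 0 0.01 1" --pt "0 0 0 0.035 0 0.04 1" --pt "0 0 0 0.04 0 0.08 1" --pt "0 0 0 0.04 0 0.12 1" --pt "0 0 0 0.04 0 0.15 1"

```text
time_s: 23.7
ee_pos: [0.4711, -0.047, 0.1501]
tool_rot: [[0.052, -0.999, -0.007], [-0.999, -0.052, -0.004], [0.003, 0.007, -1.0]]
ft_force: [-0.0, 0.2, -0.3]
gripper_width: 0.002
```

Request:
jog_arm --pt "0 0 0 0 0 0.02 1" --pt "0 0 0 0 0 0.04 1" --pt "0 0 0 0 0 0.044 1" --pt "0 0 0 0 0 0.044 1"

```text
time_s: 24.03
ee_pos: [0.4717, -0.0468, 0.108]
tool_rot: [[0.053, -0.999, -0.007], [-0.999, -0.053, -0.005], [0.005, 0.007, -1.0]]
ft_force: [-0.3, -0.1, 0.2]
gripper_width: -0.002
```

Run:
```python
from h import *; from kin import *
R=R_yz(-EX,-EZ)
for b in (70,60,50,40,30,20,10,0):
    B=np.radians(b); n=np.array([np.sin(B)*-1,np.cos(B)]) # normal (ey,z) pointing to right/up face
    p=.1*np.array([np.cos(B),np.sin(B)])+n*.002+np.array([.011,0]); 
    print(b,end=' ');rel(R,O+p[0]*EY+p[1]*EZ,False)
c=snap('scene','s23.png')
cv2.imwrite('pics/s23c.png',cv2.resize(c['image'][160:310,200:400,::-1],None,fx=4,fy=4,interpolation=cv2.INTER_CUBIC))
```

```text
70 t 24.03 turn [ 0.007 -0.005 -0.001] |deg| 0.5 shift [-0.089  -0.0036 -0.0056] tcp [0.4707 0.0423 0.1132] q [ 0.24  0.19 -0.31  0.   -1.08 -0.18] w -0.0 F [-0.3 -0.1  0.2]
60 t 24.03 turn [ 0.007 -0.005 -0.001] |deg| 0.5 shift [-0.105  -0.0037  0.0014] tcp [0.4698 0.0582 0.1061] q [ 0.24  0.19 -0.31  0.   -1.08 -0.18] w -0.0 F [-0.3 -0.1  0.2]
50 t 24.03 turn [ 0.007 -0.005 -0.001] |deg| 0.5 shift [-0.1195 -0.0037  0.0111] tcp [0.469  0.0726 0.0964] q [ 0.24  0.19 -0.31  0.   -1.08 -0.18] w -0.0 F [-0.3 -0.1  0.2]
40 t 24.03 turn [ 0.007 -0.005 -0.001] |deg| 0.5 shift [-0.1321 -0.0038  0.0231] tcp [0.4683 0.0852 0.0843] q [ 0.24  0.19 -0.31  0.   -1.08 -0.18] w -0.0 F [-0.3 -0.1  0.2]
30 t 24.03 turn [ 0.007 -0.005 -0.001] |deg| 0.5 shift [-0.1425 -0.0039  0.0371] tcp [0.4678 0.0955 0.0702] q [ 0.24  0.19 -0.31  0.   -1.08 -0.18] w -0.0 F [-0.3 -0.1  0.2]
20 t 24.03 turn [ 0.007 -0.005 -0.001] |deg| 0.5 shift [-0.1502 -0.004   0.0527] tcp [0.4674 0.1031 0.0546] q [ 0.24  0.19 -0.31  0.   -1.08 -0.18] w -0.0 F [-0.3 -0.1  0.2]
10 t 24.03 turn [ 0.007 -0.005 -0.001] |deg| 0.5 shift [-0.1551 -0.0041  0.0695] tcp [0.4671 0.108  0.0378] q [ 0.24  0.19 -0.31  0.   -1.08 -0.18] w -0.0 F [-0.3 -0.1  0.2]
0 t 24.03 turn [ 0.007 -0.005 -0.001] |deg| 0.5 shift [-0.1571 -0.0042  0.0868] tcp [0.467  0.1098 0.0205] q [ 0.24  0.19 -0.31  0.   -1.08 -0.18] w -0.0 F [-0.3 -0.1  0.2]
```

View pics/s23c.png

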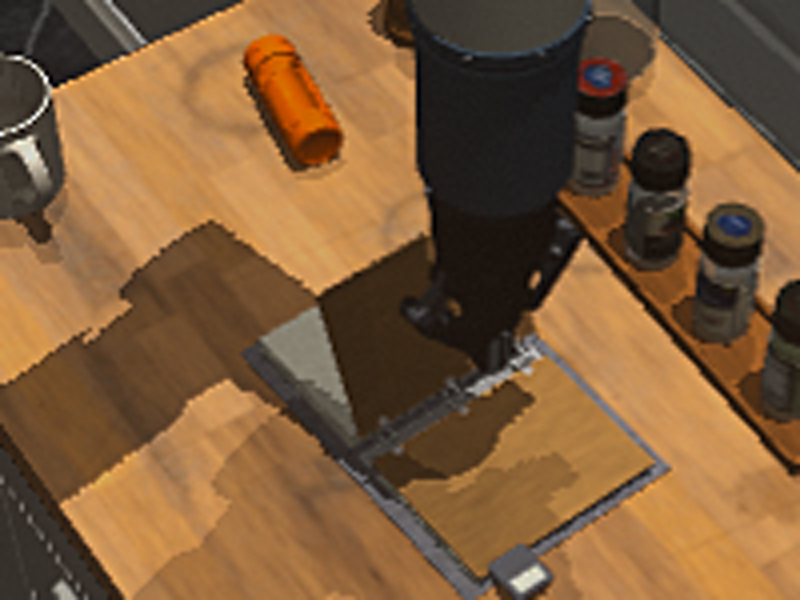

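Request:
jog_arm --pt "0 0 0 -0.03 -0.004 -0.003 1" --pt "0 0 0 -0.06 -0.004 -0.003 1" --pt "0 0 0 -0.08 -0.004 -0.002 1" --pt "0 0 0 -0.095 -0.004 0.002 1" --pt "0 0 0 -0.107 -0.004 0.011 1"

```text
time_s: 24.5
ee_pos: [0.4729, 0.0622, 0.1001]
tool_rot: [[0.055, -0.998, 0.002], [-0.998, -0.055, -0.003], [0.003, -0.002, -1.0]]
ft_force: [0.3, -0.0, 1.7]
gripper_width: -0.006
```

Run:
```python
from h import *; from kin import *
R=R_yz(-EX,-EZ)
for b in (40,30,20,10,0):
    B=np.radians(b); p=.1*np.array([np.cos(B),np.sin(B)])+np.array([-.002*np.sin(B),.002*np.cos(B)])
    print(b,end=' ');rel(R,O+p[0]*EY+p[1]*EZ,False)
c=snap('scene','s24.png')
cv2.imwrite('pics/s24c.png',cv2.resize(c['image'][160:310,200:400,::-1],None,fx=4,fy=4,interpolation=cv2.INTER_CUBIC))
```

```text
40 t 24.5 turn [-0.002 -0.003  0.001] |deg| 0.2 shift [-0.0122  0.0034  0.0157] tcp [0.4689 0.0742 0.0843] q [ 0.46  0.2  -0.32  0.   -1.06 -0.41] w -0.01 F [ 0.3 -0.   1.7]
30 t 24.5 turn [-0.002 -0.003  0.001] |deg| 0.2 shift [-0.0226  0.0034  0.0298] tcp [0.4684 0.0845 0.0702] q [ 0.46  0.2  -0.32  0.   -1.06 -0.41] w -0.01 F [ 0.3 -0.   1.7]
20 t 24.5 turn [-0.002 -0.003  0.001] |deg| 0.2 shift [-0.0303  0.0034  0.0454] tcp [0.468  0.0921 0.0546] q [ 0.46  0.2  -0.32  0.   -1.06 -0.41] w -0.01 F [ 0.3 -0.   1.7]
10 t 24.5 turn [-0.002 -0.003  0.001] |deg| 0.2 shift [-0.0352  0.0034  0.0621] tcp [0.4677 0.097  0.0378] q [ 0.46  0.2  -0.32  0.   -1.06 -0.41] w -0.01 F [ 0.3 -0.   1.7]
0 t 24.5 turn [-0.002 -0.003  0.001] |deg| 0.2 shift [-0.0371  0.0035  0.0795] tcp [0.4676 0.0989 0.0205] q [ 0.46  0.2  -0.32  0.   -1.06 -0.41] w -0.01 F [ 0.3 -0.   1.7]
```

View pics/s24c.png

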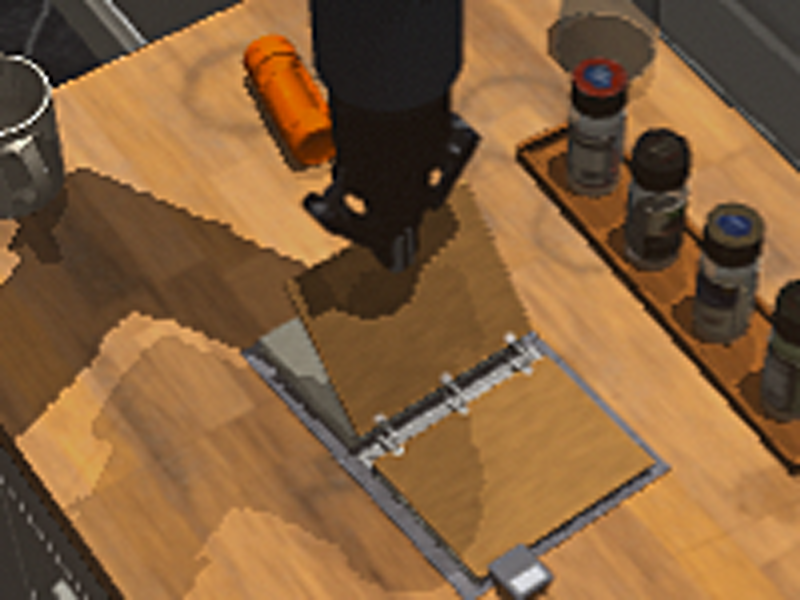

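Leaf is following. Continue down the arc.

Request:
jog_arm --pt "0 0 0 -0.01 0.003 0.01 1" --pt "0 0 0 -0.018 0.003 0.022 1" --pt "0 0 0 -0.025 0.003 0.035 1" --pt "0 0 0 -0.03 0.003 0.047 1" --pt "0 0 0 -0.034 0.003 0.058 1"

```text
time_s: 24.97
ee_pos: [0.4665, 0.0941, 0.0393]
tool_rot: [[0.054, -0.999, -0.003], [-0.999, -0.054, -0.004], [0.004, 0.003, -1.0]]
ft_force: [-1.0, -0.4, 0.7]
gripper_width: -0.001
```

Request:
jog_arm --pt "0 0 0 -0.001 0 0.007 1" --pt "0 0 0 -0.002 0 0.012 1" --pt "0 0 0 -0.002 0 0.016 1" --pt "0 0 0 -0.002 0 0.019 1" --pt "0 0 0 -0.002 0 0.02 1"

```text
time_s: 25.38
ee_pos: [0.4662, 0.0956, 0.0203]
tool_rot: [[0.054, -0.999, -0.003], [-0.999, -0.054, -0.004], [0.004, 0.003, -1.0]]
ft_force: [-5.7, 0.0, 15.4]
gripper_width: 0.002
```

Request:
jog_arm --pt "0 0 0 0 0 0 1" --pt "0 0 0 0 0 0 1" --pt "0 0 0 0 0 0 1"

```text
time_s: 25.63
ee_pos: [0.4662, 0.0956, 0.0204]
tool_rot: [[0.053, -0.999, -0.003], [-0.999, -0.053, -0.004], [0.004, 0.003, -1.0]]
ft_force: [-2.8, -0.3, 7.5]
gripper_width: 0.002
```

Request:
jog_arm --pt "0 0 0 0 0 -0.01 1" --pt "0 0 0 0 0 -0.04 1" --pt "0 0 0 0 0 -0.08 1" --pt "0 0 0 0 0 -0.12 1" --pt "0 0 0 0 0 -0.15 1"

```text
time_s: 26.05
ee_pos: [0.4672, 0.0962, 0.1732]
tool_rot: [[0.053, -0.999, 0.0], [-0.999, -0.053, -0.003], [0.003, -0.0, -1.0]]
ft_force: [1.4, 0.2, 0.3]
gripper_width: 0.001
```

Request:
jog_arm --pt "0 0 0 0.03 0.02 -0.02 1" --pt "0 0 0 0.06 0.04 -0.03 1" --pt "0 0 0 0.09 0.06 -0.03 1" --pt "0 0 0 0.12 0.08 -0.03 1" --pt "0 0 0 0.15 0.1 -0.03 1"

```text
time_s: 26.47
ee_pos: [0.3735, -0.0599, 0.201]
tool_rot: [[0.054, -0.999, -0.002], [-0.999, -0.054, -0.004], [0.004, 0.002, -1.0]]
ft_force: [0.6, -1.0, -0.5]
gripper_width: -0.001
```

Run:
```python
from h import *
c=snap('scene','s25.png');snap('top','t25.png');c2=snap('wrist','w25.png')
cv2.imwrite('pics/s25c.png',cv2.resize(c['image'][160:310,200:400,::-1],None,fx=4,fy=4,interpolation=cv2.INTER_CUBIC))
for n,cc in (('scene',c),('wrist',c2)):
    Q=cloud(cc).reshape(-1,3);B=Q-O;x=B@EX;y=B@EY
    for sg in (1,-1):
        k=(abs(x)<.065)&(y*sg>.03)&(y*sg<.115)&(Q[:,2]>.005)&(Q[:,2]<.05)
        f=np.polyfit(y[k],Q[k,2],1);print(n,sg,k.sum(),'slope',f[0].round(4),'z mid',np.median(Q[k,2]).round(4))
    m=(abs(Q[:,0]-.679)<.045)&(abs(Q[:,1]-.114)<.04)&(Q[:,2]>.1)&(Q[:,2]<.13);q=Q[m]
    if len(q): print('jar',q[:,:2].min(0).round(4),q[:,:2].max(0).round(4),np.percentile(q[:,2],[50,90]))
P=cloud(c)
print(arm.sense()['ft_force'],arm.sense()['ee_pos'])
```

```text
scene 1 732 slope -0.0057 z mid 0.0199
scene -1 1298 slope -0.0027 z mid 0.0145
jar [0.6574 0.0905] [0.6992 0.1373] [0.1083245  0.11148202]
wrist 1 4760 slope -0.0016 z mid 0.0222
wrist -1 11997 slope -0.0015 z mid 0.0168
jar [0.6594 0.1164] [0.6609 0.1204] [0.10032339 0.10041363]
[ 0.889427    0.39846799 -0.98419875] [ 0.3735975  -0.06025761  0.20104973]
```

View pics/s25c.png

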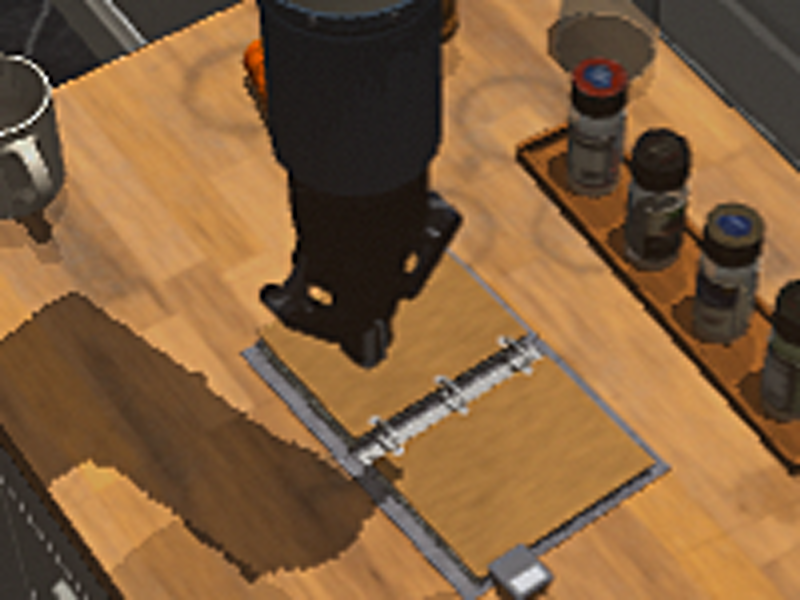

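View pics/t25.png

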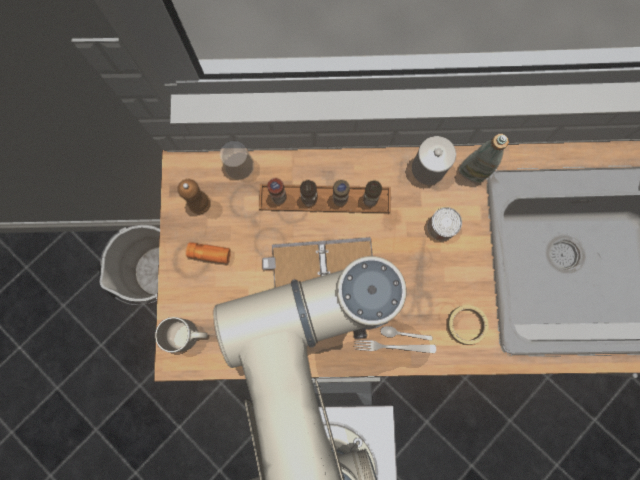

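```bash
python3 -c "
from h import *
print(arm.job_done())"
```

```text
the job is handed in; nothing more can be done
None
```

The job is handed in, at about 26.6 s of the 67 s allowed; the simulator gave no verdict.

**Jar:** I gripped the fallen jar with the tool tilted, turned it upright and stood it on the left page. I then regripped it from above and set it on the cork disc. My first pick, tilted 40°, ran into a joint limit, with a brief 78 N force reading before it settled. I backed off and used 21°.

**Leaf:** I held the top leaf by its far tab, swung it to about 110°, let go, and pushed it flat with the closed fingers, at about 15 N.

**Last checks:**
- **Jar position:** it stands cap up, its axis at about (0.679, 0.114). The cork readings I trusted were (0.677–0.681, 0.112–0.117). An automatic cork fit in the top view gave (0.670, 0.110), but its size was wrong, so I discarded it.
- **Jar height:** its top is about 0.111 m above the worktop, against 0.109 m expected.
- **Leaves:** the top leaf lies flat on the left at a height of 20–22 mm, sloping less than 0.01 rad. The second leaf lies flat on the right.
- **Everything else:** the other jars, mug, tin and pepper mill look unmoved in the pictures; I did not re-measure them. The gripper is clear of everything.

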